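# Index the die slide out and unload the formed angle bracket

## Robot

A 6-joint arm with a two-finger parallel gripper is mounted at the origin on the work surface. World frame = base frame: x ahead of the robot, y to its left, z up, the work surface at z = 0. Lengths are in m, angles in degrees, forces in N, time in s.
With the tool pointing down it reaches from about 0.35 to 0.975 m from the base axis. Payload 7.1 kg.
Tool frame: the origin (TCP) lies on the centre line of the jaws, within the pads' length; the fingertips stand 14 mm ahead of it and the grasp point (between the pads) lies 5 mm behind it (nose_length is the distance from the TCP to the fingertips, in m); z points along the fingers, y is the direction in which the jaws open and shut (so a half turn about z gives the same grasp; the last joint's range is limited). The gripper opens to 88 mm and grips with 3 to 60 N. Pads are 20 mm wide; open, the fingers measure 115 mm over their backs; the gripper's body (75 mm by 178 mm) begins 61 mm behind the grasp point.
Start: joints at [72.594, 24.242, 93.386, -0, 62.372, -1.089], TCP at [0.176, 0.6, 0.199] pointing down, gripper open.
Joint ranges: [-172.04, 172.04], [-51.8, 120.97], [4.93, 147.93], [-75.15, 255.16], [6.16, 154.13], [-145.62, 145.62]. Speed limits (degrees/s): [136.94, 136.94, 172.46, 180, 180, 180].

## Interface

Orientations are given as [roll, pitch, yaw] about the fixed x, y, z axes, in that order (R = Rz(yaw) Ry(pitch) Rx(roll)).
In Python, from station import read_state, grab_frame, finish_job, nose_length gives the robot as it stands.
- The arm moves only by the tool move_arm, never from a script. Its argument "plan" is a list of rows, each a list of 3 entries, a list of its own where there are three numbers: the shift along the tool's x, y, z in mm, then the turn about the tool's z in degrees, then the opening, from -1 (shut) to 1 (fully open). A call has 1 to 5 rows; each row shifts and turns the pose as measured when the row begins, along the tool's axes as they then stand; what a row does not reach is not made up. A row lasts 1/12 s, in which the tool goes at most 41.7 mm and 7.16 degrees, less where a joint would pass 70% of its speed; a pose out of reach is approached as far as the arm can. A call is refused whole if a number of a shift passes 41.7 or a number of a turn 7.16, either way. A call with a gripper value outside its range is refused whole. The fingers move at their own pace and stop on an object; "grip_force" is the grip in N (left out, the last holds). Time passes only in rows, so rows that do not move let the fingers close. It gives the time, the measured TCP pose, the force and the opening at its end, in the units of the state.
- read_state(): the state, without advancing time (a new reading comes with each control period).
- grab_frame(name): name is "scene" or "top"; returns a dict with "pixels" (480x640x3 uint8, blue, green, red), "range_z" (480x640 float32, m along the optical axis (not along the pixel's ray), 0 where there is no reading), "fx", "fy", "cx", "cy" (pixels), "world_to_cam" (4x4, takes a point from world to camera coordinates). Camera axes: x right, y up, looking along -z (the intrinsics and any distortion apply to the point x, -y, -z); pixel columns grow to the right and rows downward; lengths in m; the calibration is good to about 2 mm. A picture is of the moment at which its call begins.
- finish_job(): hands the job in, once; it reports no verdict.
The state is a dict: "time_s": time; "joint_positions": joint angles; "joint_vel": joint speeds; "tau": joint torques, N m; "tcp_pos": TCP position; "tool_rot": TCP orientation; "force": force on the tool from outside, world axes, zero at the start; "moment": the same for the moment, N m; "grip_width": finger opening in m.
Only numpy, scipy, OpenCV 4.12 (cv2) and the standard library are available. Lean on these libraries where they do the work, as an engineer would, in place of code of your own. Each camera call takes 0.05 s, during which the arm holds its last target.

## Task

The aluminium angle bracket has just been formed and is caught in the V die under the punch blade. Pull up the red index knob, slide the die carriage one notch away from the punch and let the spring pin snap fully into that notch; then lift the bracket out of the die and set it down gently in the blue tray, standing on one flange with the other flange upright. Leave the knob engaged, the bracket released, and the other things where they are.

Things in the scene. Friction and masses are not known exactly. Their poses are not given: they have to be found in the camera images.
- press: fixed grey bed of the forming fixture, 90 mm (x) by 400 mm (y from -190 to +210), 22 mm high. Origin on the table under the V die's middle at its starting place. y: the way the carriage slides, away from the punch; x across the V; z up. Two index slots on its centre line, at y = 105 and 155 mm. A blue column (60 mm wide) stands at y = -190 to -145, 222 mm high.
- blade (a point): middle of the bottom edge of the fixed steel punch blade: 8 mm thick, from -22 to +22 mm along the press's y, bottom 86 mm above the table, inside the V over one end of the bracket, which it keeps from being lifted. Above it a holder 24 mm wide (heights 150 to 180) and a blue beam 44 mm wide from the column, ending 22 mm to +y, heights 177 to 222, with a round cap up to 262.
- v_line (a point): middle of the V die's bottom line, 72 mm above the table; rides with the carriage. Axes as the press. Steel 90 degree trough, 120 mm long in y, open upwards; its flanks rise at 45 degrees to both sides of x for 32 mm of slope and are 14 mm thick. The carriage under it is 76 mm wide, top 43 mm above the table, from -65 to +125 mm in y.
- carriage (a joint): travel of the die carriage along the press's +y, m: 0 at the start (pin in the first slot), 0.050 in the next notch; it can overrun to a stop at 0.080. About 2 N of friction and a little damping. With the pin in a slot it is locked but for 1.5 mm of play either way.
- plunger (a joint): lift of the index knob and its pin, m: 0 = fully down in a slot, 0.016 = right up; clear of the slot above 0.009. The spring pulls it down with 6 N at 0, 10 N at full lift. Let go between slots, the pin rides on the bed at 0.009 and drops in by itself when the carriage brings it over a slot; the carriage then stops dead.
- knob (a point): centre of the red index knob, an upright cylinder of 34 mm diameter, 28 mm high; 100 mm above the table with the pin down. It sits on the carriage, 105 mm to +y of the V die's middle, moves with it and rises with the pin. Below it a thin stem, then a fixed housing of 26 mm diameter whose top is 70 mm above the table.
- bracket_mid (a point): aluminium angle bracket, 0.25 to 0.5 kg: two flanges at 90 degrees, each 80 mm from the bend, 110 mm wide along it, 4 mm thick. In the die the bend lies in the V, flanges rise at 45 degrees to the press's -x and +x, tips 129 mm high. Point: half-way along, 28.3 mm above the bend's outer corner, 20 mm in from each flange's outer face. y along the bend, z out of the V midway between flanges.
- tray: fixed blue parts tray with a black rubber floor, 160 mm (x) by 200 mm (y) outside, 5 mm walls, rim 16 mm above the table, floor 5 mm above the table. Origin: centre of its underside, on the table; it may be on either side.
- scrap_tray: fixed yellow scrap tray of the same outline, rim 30 mm high, with offcuts; not used. Origin: centre of its underside.
- can: plain white can, 54 mm diameter, 150 mm high, loose; origin at the centre of its foot. Leave alone.
- wrench: loose steel wrench, about 180 mm long, lying on the bench; origin under its middle. Leave alone.
- disc: loose brown grinding disc, 115 mm diameter, 8 mm thick, lying flat; origin under its centre. Leave alone.
Not all that is in view belongs to the job. Of the things like the part that bears bracket_mid, leave any that is pink; of the rest the larger one is meant.

How it is judged (in metres and radians):
On the way, in this order (a step that is already met when the one before it is completed fails the run):
1. the index knob is pulled up until the pin is clear of the first slot (value of joint plunger above 0.0095 m and value of joint carriage below 0.006 m), for 0.1 s.
2. the carriage stands in the next notch with the pin fully down in it (value of joint carriage between 0.047 and 0.053 m and value of joint plunger below 0.003 m), for 0.2 s.
3. the bracket is lifted clear out of the die, the carriage still locked (all of step 2 and z of bracket_mid in the frame of press above 0.135 m and contact force between bracket and press below 0.1 N), for 0.1 s.
At the end, for the whole second after the job is handed in: Bracket released and at rest on the blue tray's floor, on one flange, other upright within about 7 degrees; mid point 19 to 28 mm above the table, within 75 mm of the tray centre in x and y; carriage at 0.050 +- 0.003 m, pin down (plunger below 0.003 m) (all of step 2 and angle between bracket_mid's own z axis and vertical between 0.665 and 0.905 rad and angle between bracket_mid's own y axis and vertical between 1.45 and 1.7 rad and z of bracket_mid in the frame of tray between 0.019 and 0.028 m and x of bracket_mid in the frame of tray between -0.075 and 0.075 m and y of bracket_mid in the frame of tray between -0.075 and 0.075 m and contact force between bracket and tray above 1 N and contact force between bracket and the fingers below 0.1 N and linear speed of bracket below 0.02 m/s); the robot touches nothing.
It fails at once if a bystander (can, wrench, disc) is shifted by more than 30 mm (distance of any of can, wrench, disc from where it was at the start of the episode above 0.03 m).
It fails at once if the bracket is dropped or slammed into the tray: it moves faster than 0.35 m/s within 20 mm of the tray's floor (linear speed of bracket above 0.35 m/s and z of bracket_mid in the frame of tray below 0.045 m and x of bracket_mid in the frame of tray between -0.09 and 0.09 m and y of bracket_mid in the frame of tray between -0.11 and 0.11 m).
It also fails if it takes over 64 s, if anything falls off the work surface, if the arm or the gripper's body presses on something with over 40 N, if the wrist force passes 120 N, or if a joint passes its speed limit or range.

## Working session

There is one attempt and no reset: what is moved stays moved. The work goes in short steps, Python scripts to look and compute and a tool call to move; the robot and the scene stay as the last step left them, time stands still between calls to the robot, and variables do not carry over. Pictures are saved under pics/ and viewed, and the job is handed in when it is done.

Besides the shell and the picture viewer there is one more tool, called after ">>>" as name(argument=value, ...), one argument or row to a line, values as JSON. move_arm: Moves the arm, as the interface text tells. Its arguments: {"type":"object","properties":{"plan":{"type":"array"},"grip_force":{"type":"number"}},"required":["plan"]}

```bash
mkdir -p pics
cat > h.py <<'E'
import numpy as np, cv2
from station import *
def cam(n):
    f=grab_frame(n); f['T']=np.array(f['world_to_cam']); return f
def pts(f):
    z=f['range_z']; v,u=np.mgrid[0:480,0:640]
    P=np.stack([(u-f['cx'])/f['fx']*z,-(v-f['cy'])/f['fy']*z,-z,np.ones_like(z)],-1)
    W=P@np.linalg.inv(f['T']).T
    W=W[...,:3]; W[z==0]=np.nan
    return W
E
python3 - <<'E'
from h import *
print(read_state(), nose_length)
for n in('scene','top'):
    f=cam(n); cv2.imwrite(f'pics/{n}0.png',f['pixels']); np.savez(f'{n}0.npz',px=f['pixels'],W=pts(f)); print({k:v for k,v in f.items() if k not in('pixels','range_z')})
E
```

```text
{'time_s': 0.0, 'joint_positions': array([ 7.25940061e+01,  2.42814749e+01,  9.34323518e+01,  1.85105171e-04,
        6.23722064e+01, -1.09124283e+00]), 'joint_vel': array([ 0.03823445,  0.16227166, -0.00163735, -0.00874626,  0.04021467,
        0.05369593]), 'tau': array([-9.06807982e-04, -5.44624507e+01, -2.73665106e+01,  6.43327762e-02,
        2.29053228e-02, -1.32271343e-04]), 'tcp_pos': array([0.17539411, 0.59926198, 0.19842764]), 'tool_rot': array([-1.79913986e+02, -1.80230869e-03,  1.63685162e+02]), 'force': array([ 0.66980387, -0.18552765, -0.54144975]), 'moment': array([-0.00455958,  0.02529994, -0.01432081]), 'grip_width': 0.0877971102725259} 0.014
{'fx': 571.872895496392, 'fy': 571.872895496392, 'cx': 319.7969536060131, 'cy': 240.6180122335639, 'world_to_cam': array([[ 0.80052139,  0.59915996,  0.0131466 , -0.49012749],
       [-0.43688972,  0.56841971,  0.69715594,  0.16860801],
       [ 0.41023514, -0.56383186,  0.71679897, -1.65553943],
       [ 0.        ,  0.        ,  0.        ,  1.        ]]), 'T': array([[ 0.80052139,  0.59915996,  0.0131466 , -0.49012749],
       [-0.43688972,  0.56841971,  0.69715594,  0.16860801],
       [ 0.41023514, -0.56383186,  0.71679897, -1.65553943],
       [ 0.        ,  0.        ,  0.        ,  1.        ]])}
{'fx': 565.550060669398, 'fy': 565.550060669398, 'cx': 315.9031658521597, 'cy': 247.30211821654092, 'world_to_cam': array([[-0.00399831, -0.99998115, -0.00466025, -0.00183218],
       [ 0.98506728, -0.00474075,  0.17210456, -0.60330344],
       [-0.17212341, -0.00390253,  0.98506766, -1.36091451],
       [ 0.        ,  0.        ,  0.        ,  1.        ]]), 'T': array([[-0.00399831, -0.99998115, -0.00466025, -0.00183218],
       [ 0.98506728, -0.00474075,  0.17210456, -0.60330344],
       [-0.17212341, -0.00390253,  0.98506766, -1.36091451],
       [ 0.        ,  0.        ,  0.        ,  1.        ]])}
```

View pics/scene0.png

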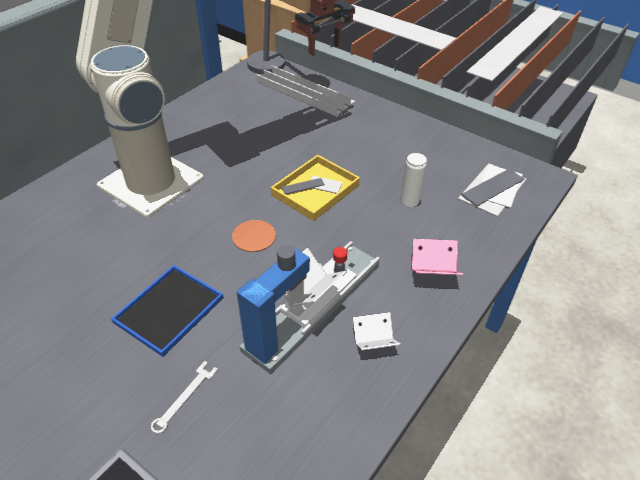

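View pics/top0.png

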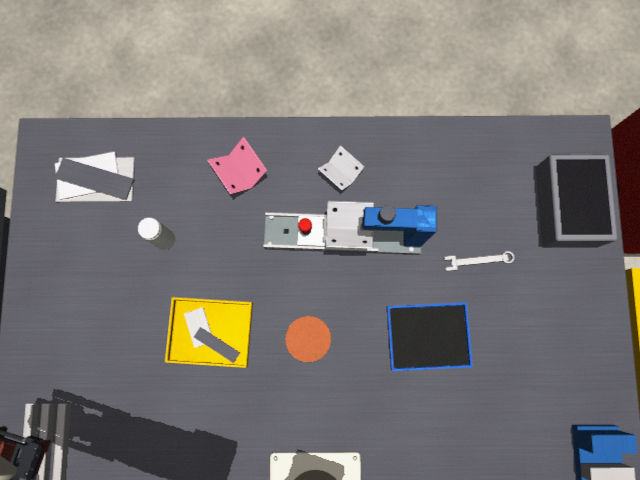

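The top view shows the press with the column at (420,225) and the red knob at (305,225). Bracket candidates are the grey one in the die (348,225), a small grey one (342,168) and a pink one (238,166). By the description the one meant is the grey one in the die. The blue tray is at (429,337). Next I'll measure and take a close crop.

```bash
cat > m.py <<'E'
from h import *
d=np.load('top0.npz'); px=d['px']; W=d['W']
s=np.load('scene0.npz')
def hsvm(px,lo,hi): return cv2.inRange(cv2.cvtColor(px,cv2.COLOR_BGR2HSV),lo,hi)>0
# knob
for n,q in(('top',d),('scene',s)):
    h=cv2.cvtColor(q['px'],cv2.COLOR_BGR2HSV)
    m=((h[...,0]<5)|(h[...,0]>176))&(h[...,1]>190)&(h[...,2]>90)
    k,l,st,c=cv2.connectedComponentsWithStats(m.astype(np.uint8))
    for i in range(1,k):
        if st[i,4]>25:
            w=q['W'][l==i]; w=w[np.isfinite(w[:,0])]; t=w[w[:,2]>np.nanmax(w[:,2])-.006]
            print(n,'knob',c[i],st[i,4],'top zmax',w[:,2].max(),'top centre',t.mean(0),(t.min(0)+t.max(0))/2,np.ptp(t,axis=0))
    m=hsvm(q['px'],(105,150,40),(125,255,255))
    k,l,st,c=cv2.connectedComponentsWithStats(cv2.morphologyEx(m.astype(np.uint8),cv2.MORPH_CLOSE,np.ones((3,3))))
    for i in range(1,k):
        if st[i,4]>100:
            w=q['W'][l==i]; w=w[np.isfinite(w[:,0])]
            g=w[(abs(w[:,2]-.016)<.004)]
            print(n,'blue',c[i],st[i],'zmax',w[:,2].max(), len(g), cv2.minAreaRect(g[:,:2].astype(np.float32)) if len(g)>20 else '')
# press bed by height
for n,q in(('top',d),('scene',s)):
    w=q['W']; 
    m=(abs(w[...,2]-.022)<.004)&(abs(w[...,0]-.63)<.12)&(w[...,1]>-.3)&(w[...,1]<.2)
    k,l,st,c=cv2.connectedComponentsWithStats(m.astype(np.uint8))
    m&=np.isin(l,[i for i in range(1,k) if st[i,4]>60]); g=w[m]
    print(n,'bed',len(g),g.min(0),g.max(0),cv2.minAreaRect(g[:,:2].astype(np.float32)),g[:,2].mean())
    # blocks: table height
    t=w[(abs(w[...,2])<.02)]; print('table z',np.median(t[:,2]))
cv2.imwrite('pics/c0.png',np.hstack([cv2.resize(px[130:270,250:450],(400*1,280)),cv2.resize(s['px'][220:360,230:400],(340,280))]))
E
python3 m.py
```

```text
top knob [304.66153846 224.97692308] 130 top zmax 0.11975361977047738 top centre [0.64815804 0.02220573 0.1158063 ] [0.64796471 0.02247235 0.11681296] [0.02765378 0.0264789  0.00588132]
top blue [405.54587156 222.81077982] [ 363  206   73   40 1744] zmax 0.2554406708671355 0 
top blue [429.01011378 336.74336283] [387 303  85  68 791] zmax 0.02350361275487911 517 ((0.3835407495498657, -0.28526240587234497), (0.15971378982067108, 0.2009071558713913), 2.4731829166412354)
top blue [600.5        444.57182576] [ 573  425   64   55 2158] zmax 0.10719188877329833 102 ((0.1305464506149292, -0.6474719047546387), (0.07692747563123703, 0.15800787508487701), 51.464176177978516)
scene blue [602.31054131  10.1014245 ] [ 537    0  103   32 1755] zmax -0.2063524125714291 0 
scene blue [633.35777778  65.15333333] [622  36  18  48 450] zmax -0.39058114892673634 0 
scene blue [270.40503673 280.82896118] [238 250  70  57 953] zmax 0.22833164951017437 0 
scene blue [167.97408027 311.06772575] [ 112  265  111   91 1196] zmax 0.02295943551691426 703 ((0.3860284686088562, -0.28514525294303894), (0.16418084502220154, 0.20271703600883484), 2.665649890899658)
top bed 1339 [ 0.59237503 -0.26763484  0.01800957] [0.69201878 0.12894416 0.02599968] ((0.642412543296814, -0.07033342123031616), (0.3999309241771698, 0.07782862335443497), 85.67288970947266) 0.021896604048701584
table z 0.00027446311420031844
scene bed 1492 [ 0.59428176 -0.27380755  0.01800182] [0.69922001 0.13037936 0.02599982] ((0.6491914987564087, -0.0717741996049881), (0.4037291407585144, 0.09196505695581436), 87.2783432006836) 0.022579154574004775
table z 0.001359982197697951
```

Run:
```python
from h import *
s=np.load('scene0.npz')['px'];t=np.load('top0.npz')['px']
a=cv2.resize(s[215:375,225:400],None,fx=3.4,fy=3.4,interpolation=cv2.INTER_CUBIC);cv2.imwrite('pics/c1.png',a)
cv2.imwrite('pics/c2.png',cv2.resize(t[190:265,255:445],None,fx=4,fy=4,interpolation=cv2.INTER_CUBIC))
```

```text
(no output)
```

View pics/c1.png

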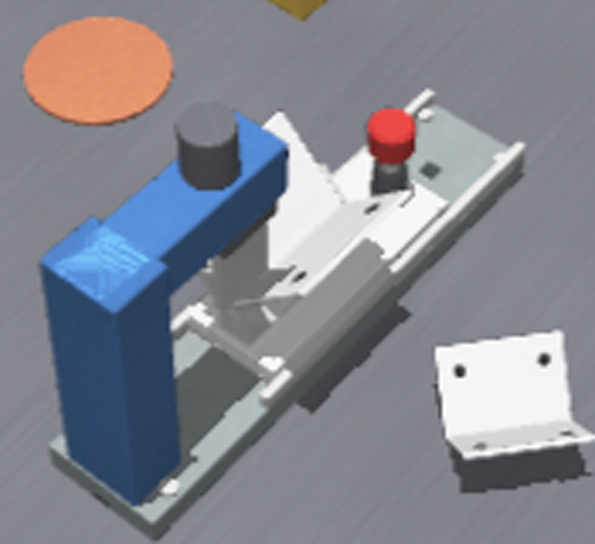

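View pics/c2.png

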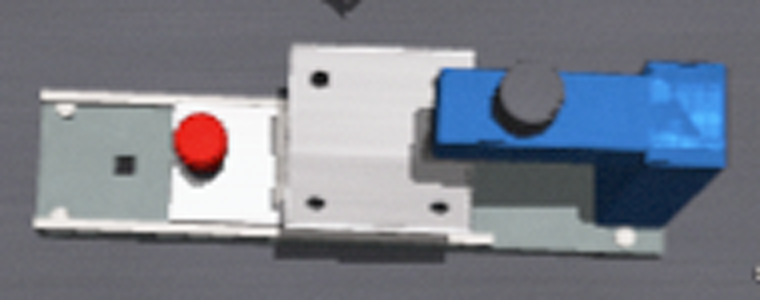

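The crops confirm the grey bracket sitting in the die, with the blade over its -y end and the knob on the free side. The visible slot is at about (286,231) in the top view. Next I'll fit the press frame from the flange planes, the knob and the slot.

```bash
cat > m2.py <<'E'
from h import *
fr={n:cam(n) for n in('top','scene')}
def ray(f,u,v):
    R=f['T'][:3,:3]; t=f['T'][:3,3]; o=-R.T@t
    d=R.T@np.array([(u-f['cx'])/f['fx'],-(v-f['cy'])/f['fy'],-1]); return o,d
def onz(f,u,v,z):
    o,d=ray(f,u,v); return o+d*(z-o[2])/d[2]
def tri(rs):
    A=np.zeros((3,3));b=np.zeros(3)
    for o,d in rs:
        d=d/np.linalg.norm(d);M=np.eye(3)-np.outer(d,d);A+=M;b+=M@o
    return np.linalg.solve(A,b)
if __name__=='__main__':
    rs=[]
    for n,f in fr.items():
        h=cv2.cvtColor(f['pixels'],cv2.COLOR_BGR2HSV); W=pts(f)
        m=((h[...,0]<6)|(h[...,0]>174))&(h[...,1]>150)&(h[...,2]>60)&(W[...,2]>.06)&(abs(W[...,0]-.65)<.08)&(abs(W[...,1]-.02)<.1)
        v,u=np.nonzero(m); print(n,m.sum(),u.min(),u.max(),v.min(),v.max(),u.mean(),v.mean(), onz(f,(u.min()+u.max())/2,(v.min()+v.max())/2,.1))
        rs.append(ray(f,(u.min()+u.max())/2,(v.min()+v.max())/2))
    print('tri knob',tri(rs))
    f=fr['top'];g=f['pixels'][225:238,279:294].astype(int).sum(2); print(g)
    w=np.clip(250-g,0,None); w[w<60]=0
    vv,uu=np.mgrid[225:238,279:294]; print('slot',(uu*w).sum()/w.sum(),(vv*w).sum()/w.sum(), onz(f,(uu*w).sum()/w.sum(),(vv*w).sum()/w.sum(),.02))
    # flange planes
    W=pts(f)
    for n,f in fr.items():
        W=pts(f); m=(W[...,2]>.085)&(W[...,2]<.14)&(W[...,1]<-.0)&(W[...,1]>-.2)&(abs(W[...,0]-.65)<.08)
        h=cv2.cvtColor(f['pixels'],cv2.COLOR_BGR2HSV); m&=(h[...,1]<60)&(h[...,2]>100)
        P=W[m]
        # split by expected slope sign: try cost around v line x0
        best=None
        rng=np.random.default_rng(0); rem=P; 
        for k in range(2):
            bi=None
            for _ in range(1500):
                q=rem[rng.choice(len(rem),3,replace=False)]; nn=np.cross(q[1]-q[0],q[2]-q[0]); L=np.linalg.norm(nn)
                if L<2e-4: continue
                nn/=L; i=abs((rem-q[0])@nn)<.0025
                if bi is None or i.sum()>bi.sum(): bi=i
            q=rem[bi]; c=q.mean(0); nn=np.linalg.svd(q-c)[2][2]; nn*=np.sign(nn[2]); print(n,'plane',len(q),'c',c.round(4),'n',nn.round(3),'min',q.min(0).round(4),'max',q.max(0).round(4))
            rem=rem[~bi]
E
python3 m2.py
```

```text
top 148 299 311 218 232 304.93243243243245 225.33783783783784 [0.65010138 0.02159958 0.1       ]
scene 179 333 346 247 262 339.78212290502796 254.45810055865923 [0.65018423 0.02364235 0.1       ]
tri knob [0.65037167 0.02206764 0.10126439]
[[476 475 481 481 473 477 478 474 479 480 479 479 484 474 468]
 [469 473 477 472 473 479 474 474 471 484 479 478 480 484 487]
 [469 474 471 469 465 466 473 471 480 484 476 482 481 480 480]
 [468 460 465 469 454 431 434 429 428 436 465 477 484 481 479]
 [475 468 469 471 390 226 136 145 137 253 426 483 477 479 479]
 [474 475 472 477 386 225 139 147 149 260 428 478 477 480 477]
 [476 469 473 475 387 220 148 148 141 263 428 479 477 479 476]
 [474 479 470 477 350 181 156 146 147 273 431 479 479 474 474]
 [471 478 474 483 382 284 266 258 275 367 466 476 475 475 476]
 [477 483 477 480 491 488 491 486 488 494 494 486 476 471 481]
 [479 474 475 481 488 486 485 487 487 488 489 481 477 478 484]
 [477 479 484 481 476 486 481 484 482 488 492 485 481 477 485]
 [480 480 479 481 485 486 489 487 485 482 481 491 479 484 485]]
slot 285.9 230.5421052631579 [0.6530434  0.07259623 0.02      ]
top plane 624 c [ 0.6125 -0.0815  0.1097] n [ 0.707 -0.032  0.706] min [ 0.5869 -0.1378  0.085 ] max [ 0.6403 -0.0221  0.1373]
top plane 616 c [ 0.6774 -0.0771  0.1095] n [-0.686  0.03   0.727] min [ 0.6498 -0.1394  0.085 ] max [ 0.7023 -0.0247  0.1339]
scene plane 482 c [ 0.6798 -0.0911  0.1122] n [-0.698  0.026  0.716] min [ 0.6492 -0.1446  0.085 ] max [ 0.7047 -0.0308  0.1355]
scene plane 274 c [ 0.626  -0.0513  0.1004] n [ 0.7   -0.002  0.714] min [ 0.5934 -0.1556  0.085 ] max [ 0.6443 -0.0237  0.1323]
```

```bash
cat > m3.py <<'E'
from m2 import *
yaw=np.radians(-2.6); ey=np.array([-np.sin(yaw),np.cos(yaw)]); ex=np.array([ey[1],-ey[0]])
O=np.array([.650,.022])-.105*ey; print('O',O)
for n,f in fr.items():
    W=pts(f); p=W[...,:2]-O; Y=p@ey; X=p@ex; Z=W[...,2]
    h=cv2.cvtColor(f['pixels'],cv2.COLOR_BGR2HSV); near=(abs(X)<.1)&(abs(Y)<.25)
    b=near&(h[...,0]>100)&(h[...,0]<128)&(h[...,1]>130)&(Z>.2)
    pc=lambda a:np.nanpercentile(a,[0,1,3,50,97,99,100]).round(4)
    print(n,'beam Y',pc(Y[b]),'X',pc(X[b]),'Z',pc(Z[b]))
    t=near&(h[...,1]<60)&(Z>.115)&(Z<.14)&(abs(X)>.035)
    for s in(-1,1):
        q=t&(X*s>0); print(n,'flange',s,q.sum(),'Y',pc(Y[q]),'X',pc(X[q]),'Z',pc(Z[q]))
    bed=near&(abs(Z-.022)<.004)&(h[...,1]<90); print(n,'bed Y',pc(Y[bed]),'X',pc(X[bed]))
    hh=near&(Z>.14)&(Z<.177)&(h[...,1]<60);print(n,'holder Y',pc(Y[hh]) if hh.any() else 0)
f=fr['top']
E
python3 m3.py
```

```text
O [ 0.64523689 -0.08289191]
top beam Y [-0.1871 -0.1861 -0.1838 -0.1268 -0.0326 -0.0294 -0.0284] X [-0.0306 -0.0298 -0.0288 -0.0049  0.0243  0.0279  0.0298] Z [0.2002 0.2016 0.2048 0.2213 0.2264 0.2285 0.2586]
top flange -1 296 Y [-0.0551 -0.0545 -0.0523 -0.0002  0.0497  0.0521  0.0523] X [-0.0565 -0.0564 -0.0559 -0.0479 -0.0382 -0.0373 -0.0366] Z [0.115  0.1152 0.1156 0.1246 0.133  0.1346 0.1359]
top flange 1 353 Y [-0.0548 -0.0531 -0.0491  0.005   0.0511  0.0532  0.0536] X [0.035  0.0358 0.037  0.0473 0.0553 0.056  0.0569] Z [0.1151 0.1154 0.1158 0.1246 0.1336 0.1343 0.1379]
top bed Y [-0.1866 -0.18   -0.1659  0.1321  0.2063  0.21    0.2117] X [-0.047  -0.0458 -0.0453 -0.0125  0.0336  0.0367  0.0412]
top holder Y [-0.0301 -0.0299 -0.0296 -0.0285 -0.0283 -0.0283 -0.0283]
scene beam Y [-0.1909 -0.1899 -0.1892 -0.1393 -0.0378 -0.0336 -0.0304] X [-0.0264 -0.0241 -0.0203  0.0127  0.032   0.0329  0.0339] Z [0.2001 0.2005 0.2019 0.222  0.2258 0.2266 0.2313]
scene flange -1 51 Y [0.0322 0.0343 0.0367 0.0445 0.0522 0.053  0.0532] X [-0.0549 -0.0541 -0.0528 -0.0462 -0.0366 -0.0359 -0.0358] Z [0.1155 0.1158 0.1168 0.1261 0.1345 0.1351 0.1357]
scene flange 1 238 Y [-0.059  -0.0583 -0.0572 -0.0066  0.0476  0.0517  0.0539] X [0.0363 0.0377 0.0383 0.0498 0.0576 0.0589 0.0594] Z [0.1151 0.1154 0.116  0.1271 0.1342 0.135  0.136 ]
scene bed Y [-0.1914 -0.1894 -0.188  -0.0761  0.2049  0.2091  0.2124] X [-0.0433 -0.0383 -0.0339  0.0198  0.0469  0.0475  0.0495]
scene holder Y [-0.1881 -0.1881 -0.1875 -0.0596 -0.0316 -0.0315 -0.0314]
```

```bash
cat > go.py <<'E'
import sys,math
from station import read_state
import numpy as np
s=read_state(); p=np.array(s['tcp_pos'])*1000; yaw=s['tool_rot'][2]; 
print('t',round(s['time_s'],2),'tcp',p.round(1),'rot',np.round(s['tool_rot'],2),'F',np.round(s['force'],1),'M',np.round(s['moment'],2),'w',round(s['grip_width'],4),'q',np.round(s['joint_positions'],1))
if len(sys.argv)>1:
    X,Y,Z,YW=map(float,sys.argv[1:5]); step=float(sys.argv[5]) if len(sys.argv)>5 else 40
    for i in range(25):
        d=np.array([X,Y,Z])-p; L=np.linalg.norm(d); dy=(YW-yaw+180)%360-180
        if L<.3 and abs(dy)<.2: break
        d=d*min(1,step/max(L,1e-9)); t=np.clip(dy,-7,7)
        y=math.radians(yaw); tx=np.array([math.cos(y),math.sin(y),0]); ty=np.array([math.sin(y),-math.cos(y),0]); tz=np.array([0,0,-1])
        print([round(float(d@a),1) for a in(tx,ty,tz)],round(float(-t),2))
        p=p+d; yaw+=t
E
python3 go.py 650 22 190 87.4
```

```text
t 0.3 tcp [175.5 599.6 198.9] rot [-179.97   -0.    163.68] F [-0.5 -0.2 -0.8] M [0.01 0.01 0.04] w 0.0878 q [72.6 24.3 93.4 -0.  62.4 -1.1]
[-33.0, -22.5, 0.5] 7.0
[-35.5, -18.3, 0.5] 7.0
[-37.5, -13.9, 0.5] 7.0
[-38.9, -9.2, 0.5] 7.0
[-39.8, -4.4, 0.5] 7.0
[-40.0, 0.5, 0.5] 7.0
[-39.6, 5.4, 0.5] 7.0
[-38.7, 10.2, 0.5] 7.0
[-37.2, 14.8, 0.5] 7.0
[-35.1, 19.2, 0.5] 7.0
[-32.5, 23.4, 0.5] 6.28
[-29.7, 26.8, 0.5] -0.0
[-29.7, 26.8, 0.5] -0.0
[-29.7, 26.8, 0.5] -0.0
[-29.7, 26.8, 0.5] -0.0
[-29.7, 26.8, 0.5] -0.0
[-29.7, 26.8, 0.5] -0.0
[-29.7, 26.8, 0.5] -0.0
[-20.5, 18.5, 0.3] -0.0
```

>>> move_arm(
  plan=[
    [[-33, -22, 0], 7, 1],
    [[-35, -18, 0], 7, 1],
    [[-37, -14, 0], 7, 1],
    [[-39, -9, 0], 7, 1],
    [[-40, -4, 0], 7, 1],
  ],
  grip_force=50,
)

```text
time_s: 0.72
tcp_pos: [0.3009, 0.447, 0.1981]
tool_rot: [179.9, -0.2, 128.2]
force: [1.9, -0.1, 0.1]
grip_width: 0.0879
```

>>> move_arm(
  plan=[
    [[-40, 0, 0], 7, 1],
    [[-40, 5, 0], 7, 1],
    [[-39, 10, 0], 7, 1],
    [[-37, 15, 0], 7, 1],
    [[-35, 19, 0], 7, 1],
  ],
)

```text
time_s: 1.13
tcp_pos: [0.4287, 0.2822, 0.1984]
tool_rot: [179.9, -0.3, 92.3]
force: [0.7, -0.0, -0.3]
grip_width: 0.0881
```

```bash
python3 go.py 650 22 180 87.4
```

```text
t 1.13 tcp [428.7 282.2 198.4] rot [179.91  -0.26  92.31] F [ 0.7 -0.  -0.3] M [-0.04  0.07 -0.12] w 0.0881 q [ 31.9  14.8 107.6   0.2  57.4  29.5]
[-31.4, 24.6, 2.1] 4.91
[-29.2, 27.2, 2.1] -0.0
[-29.2, 27.2, 2.1] -0.0
[-29.2, 27.2, 2.1] -0.0
[-29.2, 27.2, 2.1] -0.0
[-29.2, 27.2, 2.1] -0.0
[-29.2, 27.2, 2.1] -0.0
[-29.2, 27.2, 2.1] -0.0
[-16.1, 15.0, 1.2] -0.0
```

>>> move_arm(
  plan=[
    [[-31, 25, 2], 5, 1],
    [[-29, 27, 2], 0, 1],
    [[-29, 27, 2], 0, 1],
    [[-29, 27, 2], 0, 1],
    [[-29, 27, 2], 0, 1],
  ],
)

```text
time_s: 1.55
tcp_pos: [0.5611, 0.1213, 0.1891]
tool_rot: [179.8, -0.4, 86.6]
force: [-0.2, 1.4, -0.8]
grip_width: 0.0878
```

```bash
python3 go.py 650 22 170 87.4
```

```text
t 1.55 tcp [561.1 121.3 189.1] rot [179.77  -0.36  86.56] F [-0.2  1.4 -0.8] M [-0.04  0.05  0.01] w 0.0878 q [ 10.8  20.5 100.7   0.3  58.5  14.1]
[-27.9, 28.1, 5.7] -0.84
[-28.3, 27.7, 5.7] -0.0
[-28.3, 27.7, 5.7] -0.0
[-10.4, 10.1, 2.1] -0.0
```

>>> move_arm(
  plan=[
    [[-28, 28, 6], -0.8, 1],
    [[-28, 28, 6], 0, 1],
    [[-28, 28, 6], 0, 1],
    [[-9, 9, 2], 0, 1],
    [[0, 0, 0], 0, 1],
  ],
)

```text
time_s: 1.97
tcp_pos: [0.656, 0.0127, 0.1682]
tool_rot: [179.6, -0.3, 87.0]
force: [-0.4, 0.8, 0.8]
grip_width: 0.0881
```

```bash
python3 go.py 650 22 97 87.4 25
```

```text
t 1.97 tcp [656.   12.7 168.2] rot [179.57  -0.32  86.99] F [-0.4  0.8  0.8] M [-0.12  0.07 -0.03] w 0.0881 q [-0.1 28.6 90.9  0.3 60.1  2.8]
[3.1, -2.3, 24.7] -0.41
[3.1, -2.2, 24.7] -0.0
[2.8, -2.0, 21.8] -0.0
```

>>> move_arm(
  plan=[
    [[9, -6, 4], -0.4, 1],
    [[0, 0, 0], 0, 1],
    [[0, 0, 0], 0, 1],
  ],
)

```text
time_s: 2.22
tcp_pos: [0.6478, 0.0244, 0.1632]
tool_rot: [179.7, -0.4, 87.4]
force: [-0.1, 0.1, -0.2]
grip_width: 0.0878
```

```bash
python3 go.py 650 22 97 87.4 15
```

```text
t 2.22 tcp [647.8  24.4 163.2] rot [179.72  -0.35  87.39] F [-0.1  0.1 -0.2] M [-0.04  0.05  0.01] w 0.0878 q [ 0.9 28.3 92.   0.4 59.4  3.3]
[-0.5, 0.5, 15.0] -0.01
[-0.5, 0.5, 15.0] -0.0
[-0.5, 0.5, 15.0] -0.0
[-0.5, 0.5, 15.0] -0.0
[-0.2, 0.2, 6.3] -0.0
```

>>> move_arm(
  plan=[
    [[-1, 1, 16], 0, 1],
    [[-1, 1, 16], 0, 1],
    [[0, 0, 16], 0, 1],
    [[0, 0, 12], 0, 1],
    [[0, 0, 0], 0, 1],
  ],
)

```text
time_s: 2.63
tcp_pos: [0.6466, 0.0318, 0.1048]
tool_rot: [179.6, -0.4, 88.0]
force: [-0.5, -0.7, -1.2]
grip_width: 0.0876
```

```bash
python3 go.py 650 22 97 87.4 15
python3 - <<'E'
from h import *
f=cam('scene'); cv2.imwrite('pics/s1.png',cv2.resize(f['pixels'][180:340,240:440],None,fx=3,fy=3))
E
```

```text
t 2.63 tcp [646.6  31.8 104.8] rot [179.56  -0.42  88.  ] F [-0.5 -0.7 -1.2] M [-0.08  0.08 -0.02] w 0.0876 q [ 1.6 32.3 94.2  0.5 53.1  3.3]
[-9.6, 3.7, 7.8] 0.6
```

View pics/s1.png

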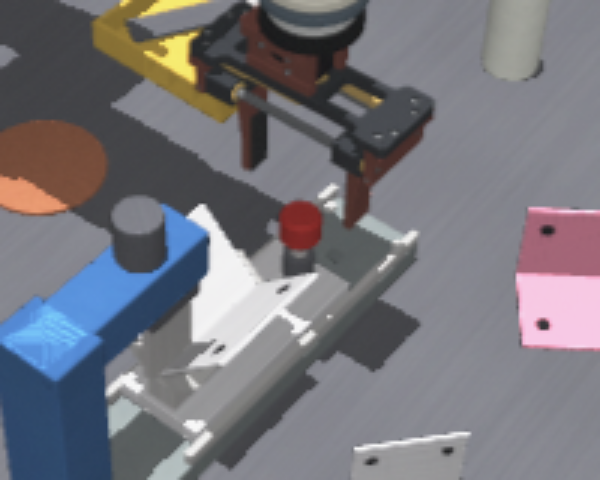

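Fingers are level with the knob (crop (300,225)), but about 10 mm too far to +y. I'll correct that.

>>> move_arm(
  plan=[
    [[-9, 4, 7], 0.6, 1],
    [[0, 0, 0], 0, 1],
    [[0, 0, 0], 0, 1],
  ],
)

```text
time_s: 2.93
tcp_pos: [0.652, 0.0235, 0.1006]
tool_rot: [179.3, -0.4, 87.5]
force: [-0.3, -0.8, -0.2]
grip_width: 0.088
```

```bash
python3 go.py 650 22 97 87.4 15
```

```text
t 2.93 tcp [652.   23.5 100.6] rot [179.35  -0.44  87.47] F [-0.3 -0.8 -0.2] M [-0.1   0.1  -0.08] w 0.088 q [ 0.8 32.9 93.8  0.5 52.7  3. ]
[-1.6, -1.9, 3.6] 0.07
```

>>> move_arm(
  plan=[
    [[-1, -2, 4], 0, 1],
    [[0, 0, 0], 0, -1],
    [[0, 0, 0], 0, -1],
    [[0, 0, 0], 0, -1],
    [[0, 0, 0], 0, -1],
  ],
  grip_force=50,
)

```text
time_s: 3.35
tcp_pos: [0.651, 0.0217, 0.0981]
tool_rot: [179.2, -0.5, 87.4]
force: [0.9, -0.6, -0.5]
grip_width: 0.0646
```

>>> move_arm(
  plan=[
    [[0, 0, 0], 0, -1],
    [[0, 0, 0], 0, -1],
  ],
)

```text
time_s: 3.52
tcp_pos: [0.6512, 0.0217, 0.0984]
tool_rot: [179.2, -0.5, 87.4]
force: [0.7, -0.2, 0.9]
grip_width: 0.0512
```

```bash
python3 go.py 650 22 97 87.4 15
```

```text
t 3.52 tcp [651.2  21.7  98.4] rot [179.15  -0.46  87.39] F [ 0.7 -0.2  0.9] M [-0.11  0.01 -0.03] w 0.0512 q [ 0.7 32.9 94.1  0.5 52.1  2.9]
[0.3, -1.2, 1.4] -0.01
```

>>> move_arm(
  plan=[
    [[0, 0, 0], 0, -1],
    [[0, 0, 0], 0, -1],
    [[0, 0, 0], 0, -1],
    [[0, 0, 0], 0, -1],
  ],
)

```text
time_s: 3.85
tcp_pos: [0.6513, 0.0218, 0.0985]
tool_rot: [179.1, -0.5, 87.4]
force: [-1.1, -0.3, 0.7]
grip_width: 0.0245
```

```bash
python3 go.py
```

```text
t 3.85 tcp [651.3  21.8  98.5] rot [179.14  -0.46  87.4 ] F [-1.1 -0.3  0.7] M [-0.07  0.05 -0.01] w 0.0245 q [ 0.7 32.9 94.1  0.5 52.1  2.9]
```

Run:
```python
from h import *
f=cam('scene'); cv2.imwrite('pics/s2.png',cv2.resize(f['pixels'][180:340,240:440],None,fx=3,fy=3))
f=cam('top'); cv2.imwrite('pics/t2.png',cv2.resize(f['pixels'][170:280,230:400],None,fx=4,fy=4))
print(read_state()['grip_width'])
```

```text
0.016580820279404513
```

View pics/s2.png

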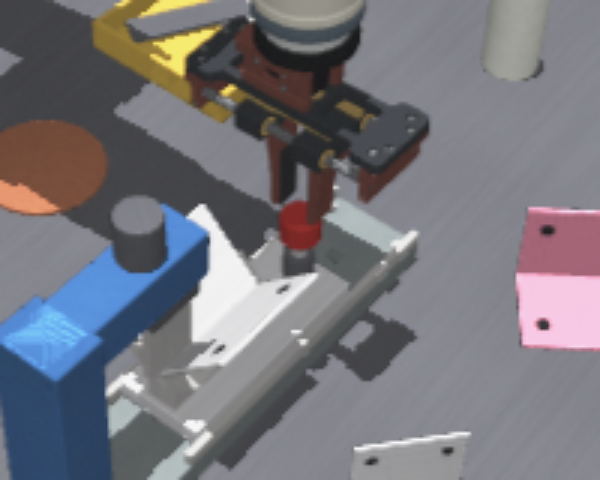

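View pics/t2.png

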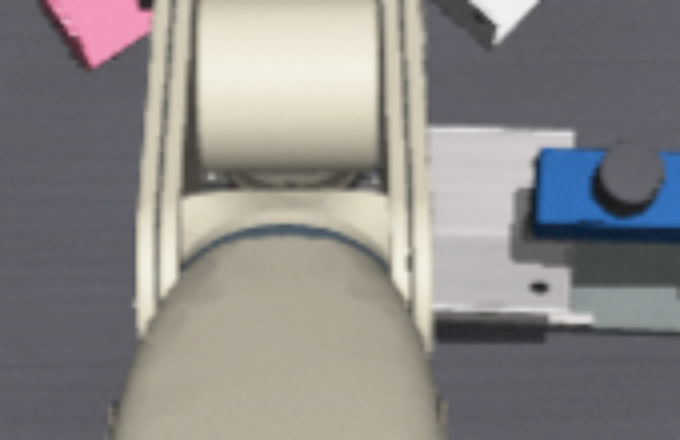

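```bash
python3 - <<'E'
from h import *
from m2 import onz
f=cam('scene'); W=pts(f); h=cv2.cvtColor(f['pixels'],cv2.COLOR_BGR2HSV)
for (u,v) in [(347,245),(345,240),(346,252),(334,240),(336,245),(335,238),(334,243),(340,250),(340,247)]:
    print(u,v,W[v,u].round(4),h[v,u])
cv2.imwrite('pics/s3.png',cv2.resize(f['pixels'][205:275,300:380],None,fx=8,fy=8,interpolation=cv2.INTER_NEAREST))
E
python3 go.py
```

```text
347 245 [0.6644 0.0309 0.1349] [ 3 82 84]
345 240 [0.6633 0.0228 0.1572] [  4 106  70]
346 252 [0.665  0.0276 0.1148] [  1 176 119]
334 240 [0.642  0.0103 0.1541] [  5 105  78]
336 245 [0.6464 0.0127 0.1386] [ 0 35 44]
335 238 [0.6435 0.0116 0.1604] [  4 100  69]
334 243 [0.6412 0.012  0.1424] [  5 106  77]
340 250 [0.6606 0.0087 0.1346] [  4 108  78]
340 247 [0.6578 0.0123 0.1397] [  3 110  79]
t 4.1 tcp [651.3  21.7  98.5] rot [179.15  -0.46  87.4 ] F [ 0.1  0.7 -1.1] M [-0.11  0.07  0.03] w 0.0045 q [ 0.7 32.9 94.1  0.5 52.1  2.9]
```

View pics/s3.png

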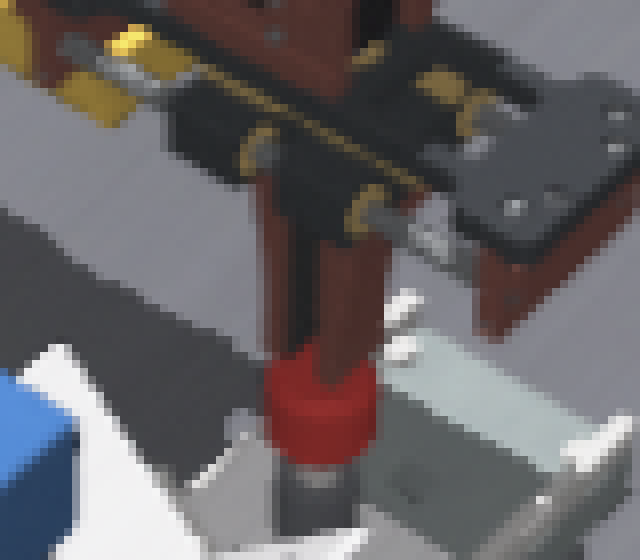

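Run:
```python
from h import *
from m2 import onz,fr
f=fr['scene']
def proj(p):
    c=f['T']@np.r_[p,1]; return f['cx']+f['fx']*c[0]/-c[2], f['cy']+f['fy']*-c[1]/-c[2]
for z in (.0845,.114,.125,.135): print(z,proj([.651,.022,z]))
for z in (.0845,.12,.13,.14): print(z,onz(f,342,252.7,z))
# initial frame: finger tip
s=np.load('scene0.npz'); cv2.imwrite('pics/s4.png',cv2.resize(s['px'][0:70,280:370],None,fx=8,fy=8,interpolation=cv2.INTER_NEAREST))
print(proj([.1754,.5993,.185]),proj([.1754,.5993,.215]))
for (u,v) in [(312,48),(312,45),(348,48),(346,45),(345,40)]: print(u,v,s['W'][v,u])
```

```text
0.0845 (np.float64(339.127036681881), np.float64(259.558945663236))
0.114 (np.float64(339.60501467422165), np.float64(250.946927032654))
0.125 (np.float64(339.7871895579237), np.float64(247.66457195018805))
0.135 (np.float64(339.9547146899033), np.float64(244.64617030656007))
0.0845 [0.643651   0.04405818 0.0845    ]
0.12 [0.66161545 0.01613063 0.12      ]
0.13 [0.66667586 0.00826371 0.13      ]
0.14 [6.71736263e-01 3.96796930e-04 1.40000000e-01]
(np.float64(323.56685040769463), np.float64(61.08292632187849)) (np.float64(323.74033538560565), np.float64(52.131097744412614))
312 48 [0.16479852 0.55323678 0.24380472]
312 45 [0.1697635  0.54665634 0.25759315]
348 48 [-0.09694823  1.14669301 -0.07882538]
346 45 [-0.09530253  1.12800117 -0.05750694]
345 40 [-0.09297518  1.1153172  -0.02997157]
```

View pics/s4.png

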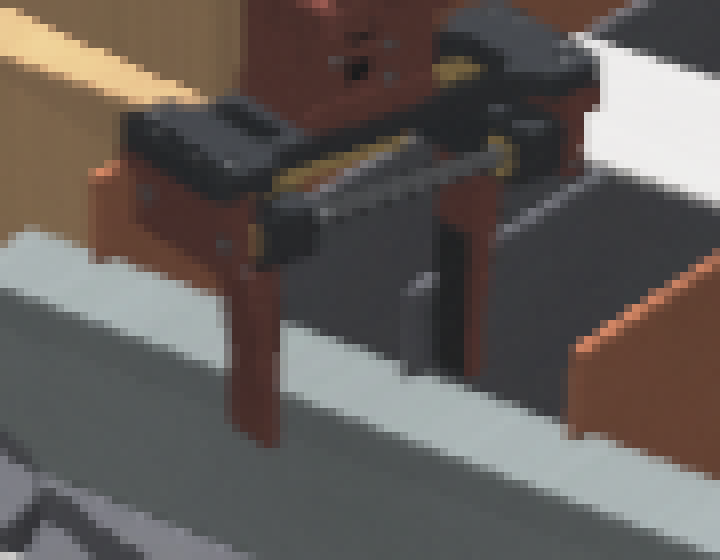

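The fingertips seem to be 30 to 40 mm higher than the reported TCP implies: the picture shows them above the knob top at about (341,252). I'll raise, open, and measure the tips with depth.

>>> move_arm(
  plan=[
    [[0, 0, -25], 0, 0.2],
    [[0, 0, -25], 0, 0.2],
    [[0, 0, 0], 0, 0.2],
    [[0, 0, 0], 0, 0.2],
    [[0, 0, 0], 0, 0.2],
  ],
)

```text
time_s: 4.62
tcp_pos: [0.6495, 0.0214, 0.1486]
tool_rot: [179.3, -0.4, 87.4]
force: [0.1, 0.3, -0.5]
grip_width: 0.0305
```

>>> move_arm(
  plan=[
    [[0, 0, 0], 0, 0.2],
    [[0, 0, 0], 0, 0.2],
    [[0, 0, 0], 0, 0.2],
  ],
)

```text
time_s: 4.87
tcp_pos: [0.6481, 0.0213, 0.1461]
tool_rot: [179.5, -0.4, 87.4]
force: [0.7, -0.1, 0.2]
grip_width: 0.05
```

```bash
python3 go.py;  python3 - <<'E'
from h import *
f=cam('scene'); W=pts(f); np.savez('s5.npz',px=f['pixels'],W=W)
cv2.imwrite('pics/s5.png',cv2.resize(f['pixels'][195:270,290:390],None,fx=8,fy=8,interpolation=cv2.INTER_NEAREST))
m=(abs(W[...,0]-.65)<.06)&(abs(W[...,1]-.022)<.025)&(W[...,2]>.13)&(W[...,2]<.23)
v,u=np.nonzero(m)
for r in range(v.min(),v.max()+1):
    q=u[v==r]
    if len(q): print(r,[(int(c),*W[r,c].round(3)) for c in q[::3]])
E
```

```text
t 4.87 tcp [648.1  21.3 146.1] rot [179.49  -0.44  87.39] F [ 0.7 -0.1  0.2] M [-0.05  0.07  0.05] w 0.05 q [ 0.6 29.4 92.8  0.5 57.3  3. ]
205 [(333, np.float64(0.618), np.float64(0.035), np.float64(0.229))]
208 [(323, np.float64(0.606), np.float64(0.015), np.float64(0.228))]
209 [(329, np.float64(0.619), np.float64(0.019), np.float64(0.23))]
210 [(324, np.float64(0.612), np.float64(0.011), np.float64(0.229)), (330, np.float64(0.622), np.float64(0.019), np.float64(0.229)), (333, np.float64(0.621), np.float64(0.032), np.float64(0.218))]
211 [(324, np.float64(0.612), np.float64(0.01), np.float64(0.226)), (328, np.float64(0.619), np.float64(0.015), np.float64(0.226)), (331, np.float64(0.621), np.float64(0.024), np.float64(0.221))]
212 [(324, np.float64(0.612), np.float64(0.011), np.float64(0.222)), (327, np.float64(0.62), np.float64(0.011), np.float64(0.227)), (330, np.float64(0.622), np.float64(0.02), np.float64(0.222)), (333, np.float64(0.621), np.float64(0.033), np.float64(0.212))]
213 [(324, np.float64(0.61), np.float64(0.014), np.float64(0.217)), (327, np.float64(0.62), np.float64
[... 6281 characters left out ...]
), np.float64(0.02), np.float64(0.181))]
238 [(346, np.float64(0.675), np.float64(0.009), np.float64(0.182)), (349, np.float64(0.684), np.float64(0.006), np.float64(0.19)), (352, np.float64(0.683), np.float64(0.02), np.float64(0.178))]
239 [(346, np.float64(0.674), np.float64(0.01), np.float64(0.177)), (349, np.float64(0.681), np.float64(0.011), np.float64(0.182))]
240 [(346, np.float64(0.675), np.float64(0.008), np.float64(0.177)), (349, np.float64(0.681), np.float64(0.012), np.float64(0.177))]
241 [(346, np.float64(0.673), np.float64(0.012), np.float64(0.169)), (349, np.float64(0.681), np.float64(0.011), np.float64(0.175))]
242 [(347, np.float64(0.677), np.float64(0.01), np.float64(0.17))]
```

View pics/s5.png

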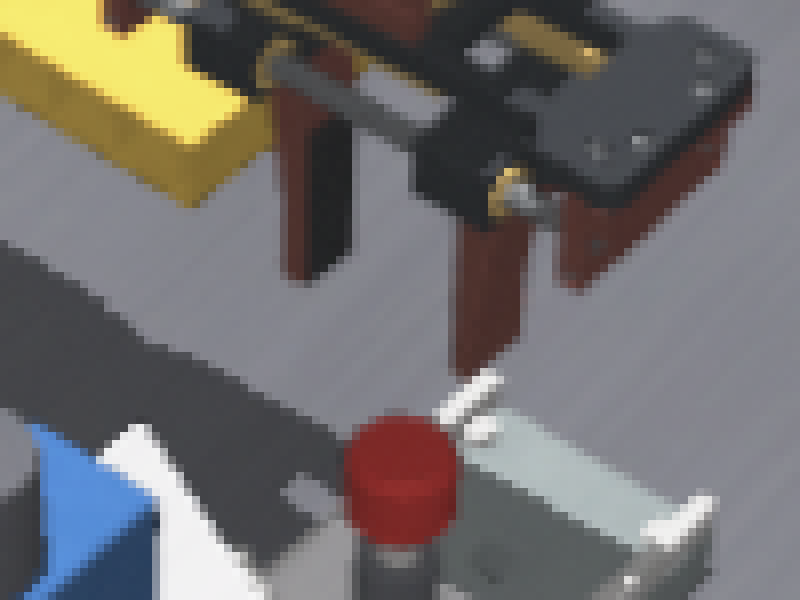

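Fingertips are at crop (300,280) and (465,375). That puts them at z≈0.167 with the reported TCP z at 0.146, so they sit about 21 mm above the reported TCP instead of 14 mm below. x and y agree, so it's a constant offset of about 35 mm along z. From here I use tip_z = tcp_z + 21 mm.

>>> move_arm(
  plan=[
    [[0, 2, 20], 0, 0.5],
    [[0, 0, 20], 0, 0.5],
    [[0, 0, 0], 0, 0.5],
    [[0, 0, 0], 0, 0.5],
  ],
)

```text
time_s: 5.25
tcp_pos: [0.6504, 0.0215, 0.1042]
tool_rot: [179.5, -0.4, 87.4]
force: [-0.0, 0.0, -0.0]
grip_width: 0.0655
```

```bash
python3 go.py 650 22 63 87.4 20
```

```text
t 5.25 tcp [650.4  21.5 104.2] rot [179.54  -0.43  87.39] F [-0.  0. -0.] M [-0.07  0.05 -0.03] w 0.0655 q [ 0.6 32.6 93.8  0.5 53.2  2.9]
[0.2, -0.2, 20.0] -0.01
[0.2, -0.2, 20.0] -0.0
[0.0, -0.0, 1.2] -0.0
```

>>> move_arm(
  plan=[
    [[0, 0, 14], 0, 0.5],
    [[0, 0, 14], 0, 0.5],
    [[0, 0, 9], 0, 0.5],
    [[0, 0, 0], 0, 0.5],
    [[0, 0, 0], 0, 0.5],
  ],
)

```text
time_s: 5.67
tcp_pos: [0.6513, 0.0218, 0.0648]
tool_rot: [179.5, -0.4, 87.4]
force: [-0.2, 0.2, 0.1]
grip_width: 0.0657
```

```bash
python3 go.py 650 22 63 87.4 20
python3 - <<'E'
from h import *
f=cam('scene'); W=pts(f)
cv2.imwrite('pics/s6.png',cv2.resize(f['pixels'][195:270,290:390],None,fx=8,fy=8,interpolation=cv2.INTER_NEAREST))
E
```

```text
t 5.67 tcp [651.3  21.8  64.8] rot [179.49  -0.44  87.4 ] F [-0.2  0.2  0.1] M [-0.03  0.06 -0.01] w 0.0657 q [ 0.7 35.6 94.6  0.5 49.3  2.9]
[0.1, -1.3, 1.8] -0.0
```

View pics/s6.png

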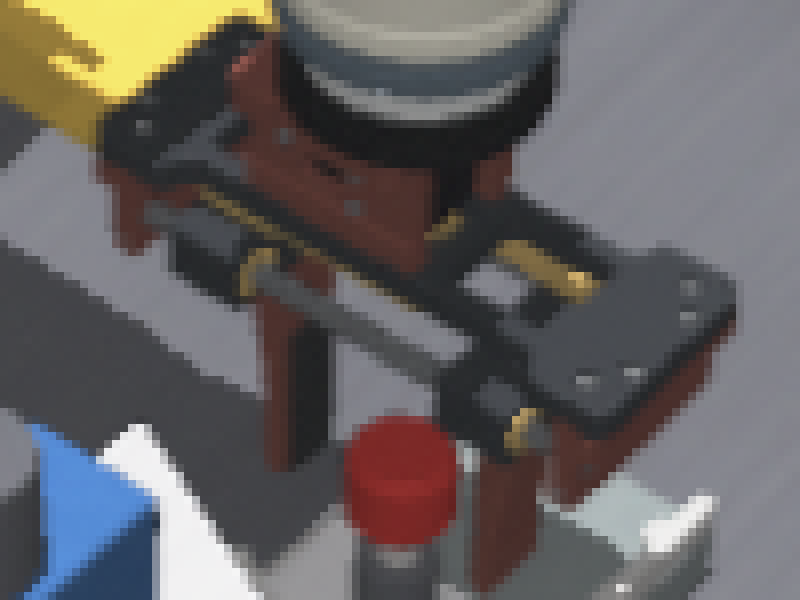

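Now the knob (400,480 in the crop) sits between the jaws, with the tips near its bottom. Closing.

>>> move_arm(
  plan=[
    [[0, -1, 0], 0, -1],
    [[0, 0, 0], 0, -1],
    [[0, 0, 0], 0, -1],
    [[0, 0, 0], 0, -1],
    [[0, 0, 0], 0, -1],
  ],
  grip_force=50,
)

```text
time_s: 6.13
tcp_pos: [0.6514, 0.0219, 0.0668]
tool_rot: [179.3, -0.4, 87.4]
force: [-0.1, -0.0, 0.1]
grip_width: 0.0361
```

>>> move_arm(
  plan=[
    [[0, 0, 0], 0, -1],
    [[0, 0, 0], 0, -1],
    [[0, 0, 0], 0, -1],
  ],
)

```text
time_s: 6.38
tcp_pos: [0.6516, 0.0219, 0.0669]
tool_rot: [179.3, -0.4, 87.4]
force: [1.0, 0.3, -0.3]
grip_width: 0.0323
```

```bash
python3 go.py
```

```text
t 6.38 tcp [651.6  21.9  66.9] rot [179.3   -0.45  87.4 ] F [ 1.   0.3 -0.3] M [-0.06  0.13  0.01] w 0.0323 q [ 0.7 35.4 94.6  0.5 49.2  2.9]
```

>>> move_arm(
  plan=[
    [[0, 0, -5], 0, -1],
    [[0, 0, -5], 0, -1],
    [[0, 0, -4], 0, -1],
    [[0, 0, 0], 0, -1],
  ],
)

```text
time_s: 6.72
tcp_pos: [0.6514, 0.0219, 0.0799]
tool_rot: [179.3, -0.5, 87.4]
force: [4.2, 0.2, -10.0]
grip_width: 0.0325
```

```bash
python3 go.py;python3 - <<'E'
from h import *
f=cam('scene'); W=pts(f)
cv2.imwrite('pics/s7.png',cv2.resize(f['pixels'][195:270,290:390],None,fx=8,fy=8,interpolation=cv2.INTER_NEAREST))
E
```

```text
t 6.72 tcp [651.4  21.9  79.9] rot [179.31  -0.46  87.39] F [  4.2   0.2 -10. ] M [-0.05 -0.45 -0.05] w 0.0325 q [ 0.7 34.4 94.4  0.5 50.5  2.9]
```

View pics/s7.png

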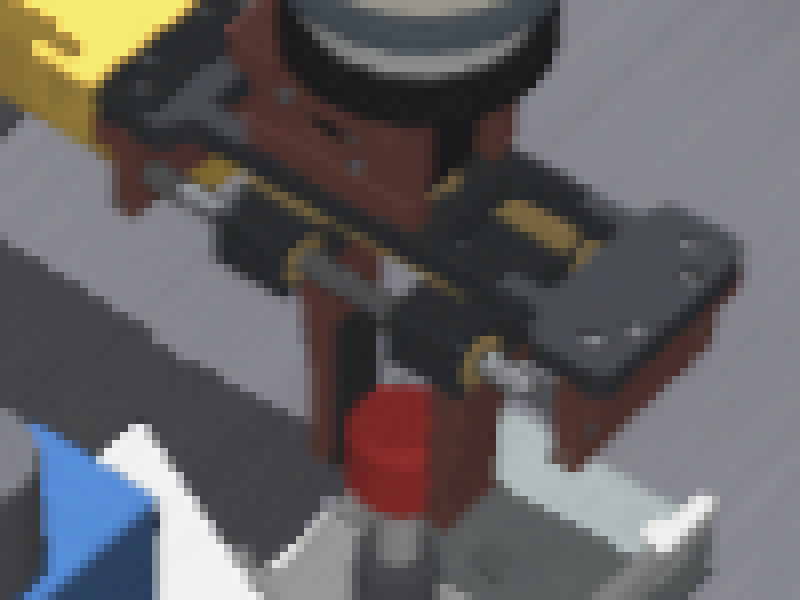

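The knob is lifted about 13 mm with 10 N of spring pull. Sliding along press +y, which is tool +x.

>>> move_arm(
  plan=[
    [[0, 0, 0], 0, -1],
    [[8, 0, 0], 0, -1],
    [[10, 0, 0], 0, -1],
    [[10, 0, 0], 0, -1],
    [[0, 0, 0], 0, -1],
  ],
)

```text
time_s: 7.18
tcp_pos: [0.6525, 0.0473, 0.0782]
tool_rot: [179.3, -0.2, 87.3]
force: [4.9, 3.6, -9.2]
grip_width: 0.0331
```

```bash
python3 go.py
```

```text
t 7.18 tcp [652.5  47.3  78.2] rot [179.34  -0.22  87.33] F [ 4.9  3.6 -9.2] M [ 0.62 -0.59  0.  ] w 0.0331 q [ 3.  34.7 94.1  0.2 50.6  5.6]
```

>>> move_arm(
  plan=[
    [[8, 0, 0], 0, -1],
    [[6, 0, 0], 0, -1],
    [[0, 0, 2], 0, -1],
    [[0, 0, 0], 0, -1],
  ],
)

```text
time_s: 7.52
tcp_pos: [0.6531, 0.0608, 0.0759]
tool_rot: [179.4, -0.1, 87.4]
force: [2.2, -2.7, -6.6]
grip_width: 0.0331
```

```bash
python3 go.py
```

```text
t 7.52 tcp [653.1  60.8  75.9] rot [ 1.7936e+02 -8.0000e-02  8.7400e+01] F [ 2.2 -2.7 -6.6] M [-0.45 -0.28 -0.01] w 0.0331 q [ 4.3 35.  93.8  0.  50.5  6.9]
```

Moved 39 mm, with the pin about at riding height. Now a light grip and onward, so the spring can drop the pin.

>>> move_arm(
  plan=[
    [[0, 0, 0], 0, -1],
    [[4, 0, 0], 0, -1],
    [[4, 0, 0], 0, -1],
    [[4, 0, 0], 0, -1],
    [[0, 0, 0], 0, -1],
  ],
  grip_force=6,
)

```text
time_s: 7.93
tcp_pos: [0.6534, 0.0711, 0.0759]
tool_rot: [179.4, 0.0, 87.4]
force: [4.2, 1.8, -9.1]
grip_width: 0.0336
```

```bash
python3 go.py;python3 - <<'E'
from h import *
f=cam('scene'); W=pts(f)
cv2.imwrite('pics/s8.png',cv2.resize(f['pixels'][185:280,290:410],None,fx=6,fy=6,interpolation=cv2.INTER_NEAREST))
E
```

```text
t 7.93 tcp [653.4  71.1  75.9] rot [1.7937e+02 5.0000e-02 8.7350e+01] F [ 4.2  1.8 -9.1] M [ 0.41 -0.49  0.03] w 0.0336 q [ 5.2 35.1 93.6 -0.2 50.6  8. ]
```

View pics/s8.png

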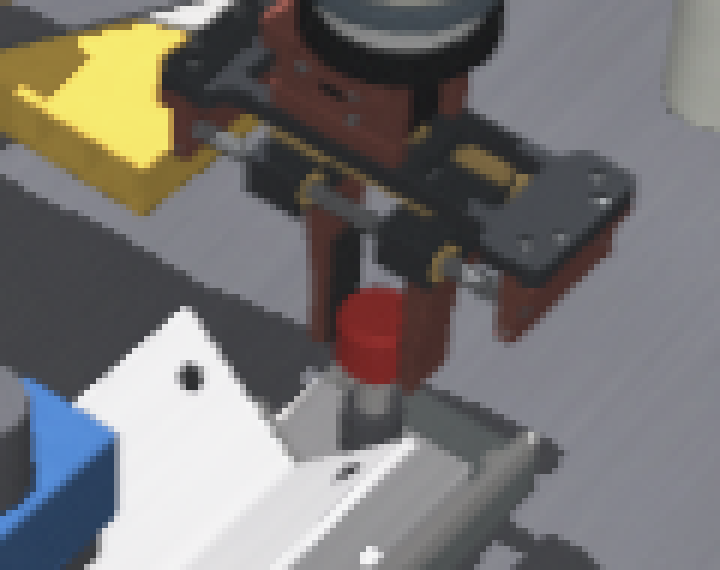

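>>> move_arm(
  plan=[
    [[0, 0, 3], 0, -1],
    [[0, 0, 3], 0, -1],
    [[0, 0, 3], 0, -1],
    [[0, 0, 0], 0, -1],
  ],
  grip_force=4,
)

```text
time_s: 8.32
tcp_pos: [0.6535, 0.0717, 0.0699]
tool_rot: [179.4, 0.0, 87.4]
force: [2.3, -0.0, -7.7]
grip_width: 0.0335
```

```bash
python3 go.py;python3 - <<'E'
from h import *
f=cam('scene'); W=pts(f)
cv2.imwrite('pics/s9.png',cv2.resize(f['pixels'][185:280,290:410],None,fx=6,fy=6,interpolation=cv2.INTER_NEAREST))
E
```

```text
t 8.32 tcp [653.5  71.7  69.9] rot [179.37   0.    87.38] F [ 2.3 -0.  -7.7] M [-0.08 -0.25 -0.01] w 0.0335 q [ 5.3 35.6 93.7 -0.1 50.   8. ]
```

View pics/s9.png

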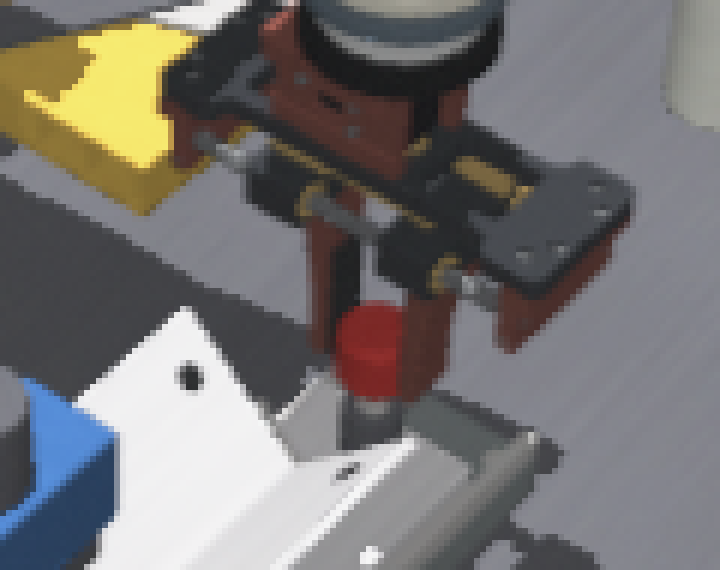

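The knob is about 3 mm up and spring pull remains, so the pin has entered the slot. Release.

>>> move_arm(
  plan=[
    [[0, 0, 3], 0, -1],
    [[0, 0, 0], 0, 0.5],
    [[0, 0, 0], 0, 0.5],
    [[0, 0, 0], 0, 0.5],
    [[0, 0, 0], 0, 0.5],
  ],
)

```text
time_s: 8.78
tcp_pos: [0.6538, 0.0719, 0.0682]
tool_rot: [179.3, -0.0, 87.4]
force: [0.5, 1.0, -0.7]
grip_width: 0.0572
```

```bash
python3 go.py 655 73 150 87.4 30;python3 - <<'E'
from h import *
f=cam('scene'); W=pts(f)
cv2.imwrite('pics/s10.png',cv2.resize(f['pixels'][185:280,290:410],None,fx=6,fy=6,interpolation=cv2.INTER_NEAREST))
from m2 import onz
h=cv2.cvtColor(f['pixels'],cv2.COLOR_BGR2HSV)
m=((h[...,0]<6)|(h[...,0]>174))&(h[...,1]>150)&(h[...,2]>60)&(abs(W[...,0]-.653)<.04)&(abs(W[...,1]-.072)<.04)
v,u=np.nonzero(m);print(u.min(),u.max(),v.min(),v.max(),np.nanpercentile(W[m][:,2],[2,98]))
c=[(u.min()+u.max())/2,(v.min()+v.max())/2]; print(onz(f,*c,.1),onz(f,*c,.109))
E
```

```text
t 8.78 tcp [653.8  71.9  68.2] rot [ 1.7932e+02 -3.0000e-02  8.7370e+01] F [ 0.5  1.  -0.7] M [-0.12  0.06 -0.04] w 0.0572 q [ 5.3 35.7 93.8 -0.1 49.8  8. ]
[0.4, 0.4, -30.0] -0.03
[0.4, 0.4, -30.0] -0.0
[0.3, 0.3, -21.8] -0.0
346 358 236 250 [0.09212012 0.11806987]
[0.65215617 0.07203261 0.1       ] [0.65670443 0.06458182 0.109     ]
```

View pics/s10.png

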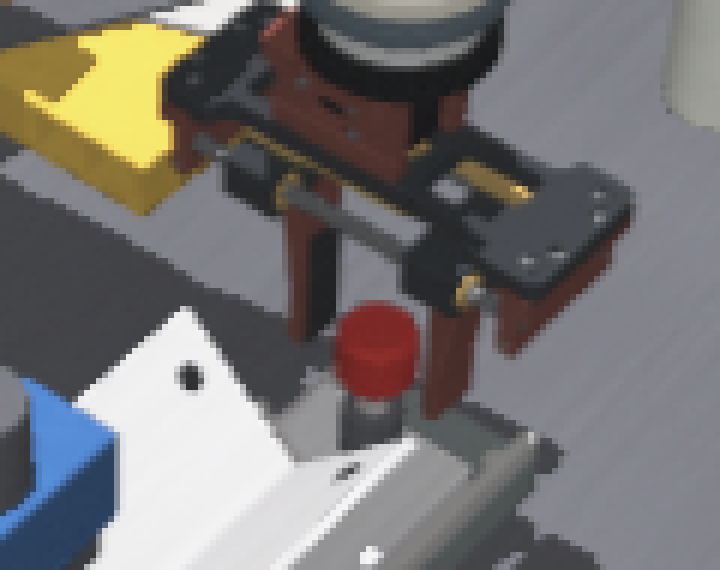

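The pin is down: the knob measures (0.652, 0.072) at z 0.100, so it has travelled 50 mm. Now up and over to the +x flange of the bracket.

>>> move_arm(
  plan=[
    [[0, 0, -25], 0, 0.5],
    [[0, 0, -25], 0, 0.5],
    [[0, 0, -25], 0, 0.36],
    [[0, 0, 0], 0, 0.36],
    [[0, 0, 0], 0, 0.36],
  ],
)

```text
time_s: 9.35
tcp_pos: [0.6513, 0.0718, 0.1439]
tool_rot: [179.6, 0.0, 87.4]
force: [-0.2, -0.1, -0.8]
grip_width: 0.0597
```

```bash
python3 go.py 690 -35 140 87.4 30;python3 - <<'E'
from h import *
f=cam('scene'); W=pts(f)
cv2.imwrite('pics/s11.png',cv2.resize(f['pixels'][185:325,250:410],None,fx=5,fy=5,interpolation=cv2.INTER_NEAREST))
yaw=np.radians(-2.6); ey=np.array([-np.sin(yaw),np.cos(yaw)]); ex=np.array([ey[1],-ey[0]]); O=np.array([.6452,-.0829])
p=W[...,:2]-O; Y=p@ey; X=p@ex; Z=W[...,2]; h=cv2.cvtColor(f['pixels'],cv2.COLOR_BGR2HSV)
for s in(-1,1):
    q=(h[...,1]<60)&(X*s>.035)&(X*s<.07)&(Z>.112)&(Z<.14)&(Y<.15)&(Y>-.1); print(q.sum(),np.nanpercentile(Y[q],[1,99]),np.nanpercentile(X[q],[1,99]),np.nanpercentile(Z[q],[1,99]))
E
```

```text
t 9.35 tcp [651.3  71.8 143.9] rot [179.59   0.    87.37] F [-0.2 -0.1 -0.8] M [-0.05  0.08 -0.03] w 0.0597 q [ 5.3 30.1 91.9 -0.1 57.6  7.9]
[-27.7, 11.5, 1.0] -0.03
[-27.7, 11.5, 1.0] -0.0
[-27.7, 11.5, 1.0] -0.0
[-21.8, 9.0, 0.8] -0.0
244 [0.03744978 0.10069587] [-0.05407992 -0.03511606] [0.11346914 0.13418554]
241 [-0.00896074  0.09983318] [0.03546503 0.05838657] [0.1134327  0.13549594]
```

View pics/s11.png

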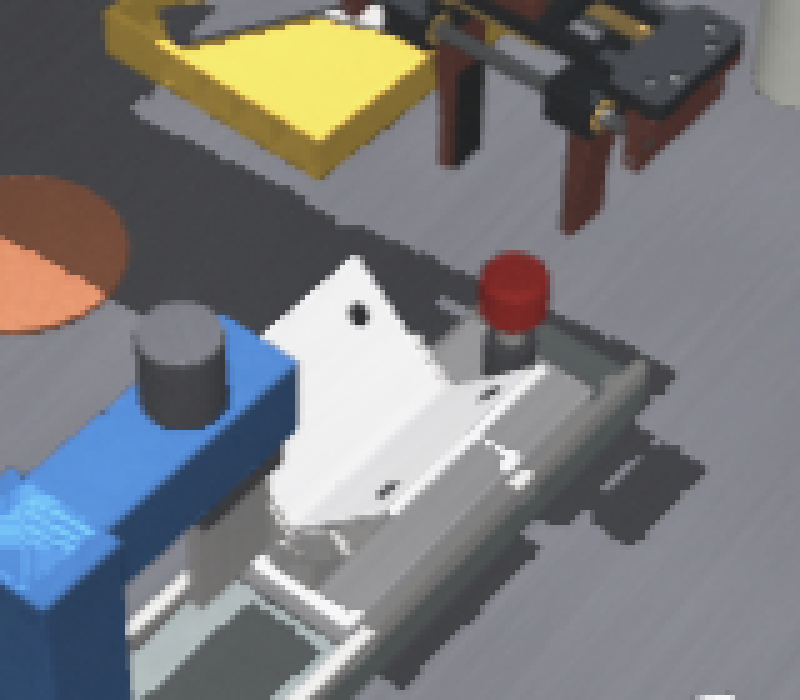

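The carriage has moved, the bracket is clear of the blade (Y −9…100 mm, with the beam ending at −29), and the knob is down. Moving over the +x flange.

>>> move_arm(
  plan=[
    [[-27, 11, 0], 0, 0.36],
    [[-27, 11, 0], 0, 0.36],
    [[-27, 11, 0], 0, 0.36],
    [[-18, 7, 0], 0, 0.36],
    [[0, 0, 0], 0, 0.36],
  ],
  grip_force=15,
)

```text
time_s: 9.82
tcp_pos: [0.686, -0.0306, 0.1392]
tool_rot: [179.9, -0.0, 87.6]
force: [-0.6, -0.0, -0.9]
grip_width: 0.0593
```

>>> move_arm(
  plan=[
    [[0, 0, 0], 0, 0.36],
  ],
)

```text
time_s: 9.9
tcp_pos: [0.6854, -0.0313, 0.1376]
tool_rot: [180.0, -0.0, 87.5]
force: [0.6, 1.3, 0.6]
grip_width: 0.0599
```

```bash
python3 go.py 690 -35 110 87.4 30
```

```text
t 9.9 tcp [685.4 -31.3 137.6] rot [ 1.7999e+02 -2.0000e-02  8.7530e+01] F [0.6 1.3 0.6] M [-0.13  0.11 -0.  ] w 0.0599 q [-3.6 33.1 87.4  0.  59.4 -1.2]
[-3.5, 4.7, 27.6] 0.13
```

>>> move_arm(
  plan=[
    [[-3, 4, 12], 0, 0.36],
    [[0, 0, 14], 0, 0.36],
    [[0, 0, 14], 0, 0.36],
    [[0, 0, 8], 0, 0.36],
    [[0, 0, 0], 0, 0.36],
  ],
)

```text
time_s: 10.32
tcp_pos: [0.6865, -0.0309, 0.0814]
tool_rot: [-179.7, -0.1, 87.7]
force: [0.4, 0.4, 0.2]
grip_width: 0.0596
```

```bash
python3 go.py 690 -35 85 87.4 30;python3 - <<'E'
from h import *
f=cam('scene'); W=pts(f)
cv2.imwrite('pics/s12.png',cv2.resize(f['pixels'][185:325,250:410],None,fx=5,fy=5,interpolation=cv2.INTER_NEAREST))
E
```

```text
t 10.32 tcp [686.5 -30.9  81.4] rot [-1.797e+02 -7.000e-02  8.768e+01] F [0.4 0.4 0.2] M [-0.02  0.07  0.02] w 0.0596 q [-3.6 37.2 88.5  0.1 54.5 -1.3]
[-3.9, 3.7, -3.6] 0.28
```

View pics/s12.png

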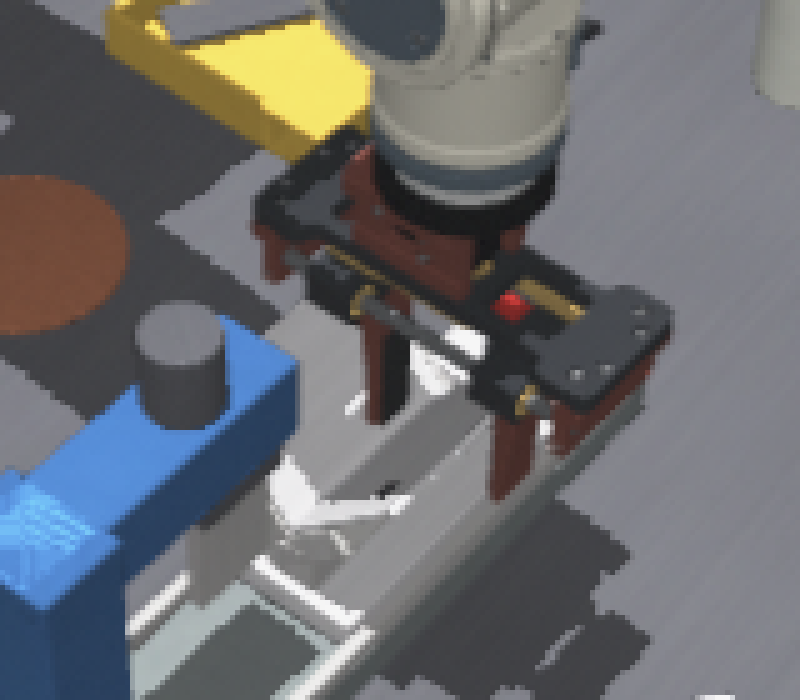

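The flange is between the fingers. A small correction, then close gently.

>>> move_arm(
  plan=[
    [[-3, 3, -2], 0, 0.36],
    [[0, 0, 0], 0, 0],
    [[0, 0, 0], 0, -0.2],
    [[0, 0, 0], 0, -0.3],
    [[0, 0, 0], 0, -0.3],
  ],
)

```text
time_s: 10.78
tcp_pos: [0.6908, -0.0329, 0.0856]
tool_rot: [-179.8, -0.1, 87.8]
force: [0.4, 0.5, -0.2]
grip_width: 0.0365
```

```bash
python3 go.py
```

```text
t 10.78 tcp [690.8 -32.9  85.6] rot [-1.7983e+02 -7.0000e-02  8.7790e+01] F [ 0.4  0.5 -0.2] M [-0.05  0.05  0.02] w 0.0365 q [-3.7 37.2 87.9  0.1 55.1 -1.6]
```

>>> move_arm(
  plan=[
    [[0, 0, 0], 0, -1],
    [[0, 0, 0], 0, -1],
    [[0, 0, 0], 0, -1],
  ],
  grip_force=12,
)

```text
time_s: 11.03
tcp_pos: [0.6929, -0.0331, 0.0877]
tool_rot: [179.9, -0.1, 87.8]
force: [-3.1, -0.0, 0.4]
grip_width: 0.0228
```

```bash
python3 go.py
```

```text
t 11.03 tcp [692.9 -33.1  87.7] rot [ 1.7988e+02 -8.0000e-02  8.7770e+01] F [-3.1 -0.   0.4] M [-0.    0.73 -0.03] w 0.0228 q [-3.8 37.1 87.8  0.1 55.  -1.6]
```

>>> move_arm(
  plan=[
    [[0, 0, 0], 0, -1],
    [[0, 0, -3], 0, -1],
    [[0, 0, -3], 0, -1],
  ],
)

```text
time_s: 11.28
tcp_pos: [0.6914, -0.033, 0.0937]
tool_rot: [-179.9, -0.1, 87.8]
force: [-1.9, -1.0, 0.6]
grip_width: 0.0196
```

```bash
python3 go.py;python3 - <<'E'
from h import *
f=cam('scene'); W=pts(f)
cv2.imwrite('pics/s13.png',cv2.resize(f['pixels'][185:325,250:410],None,fx=5,fy=5,interpolation=cv2.INTER_NEAREST))
E
```

```text
t 11.28 tcp [691.4 -33.   93.7] rot [-1.7993e+02 -9.0000e-02  8.7770e+01] F [-1.9 -1.   0.6] M [ 0.02  0.68 -0.06] w 0.0196 q [-3.8 36.6 87.7  0.1 55.7 -1.6]
```

View pics/s13.png

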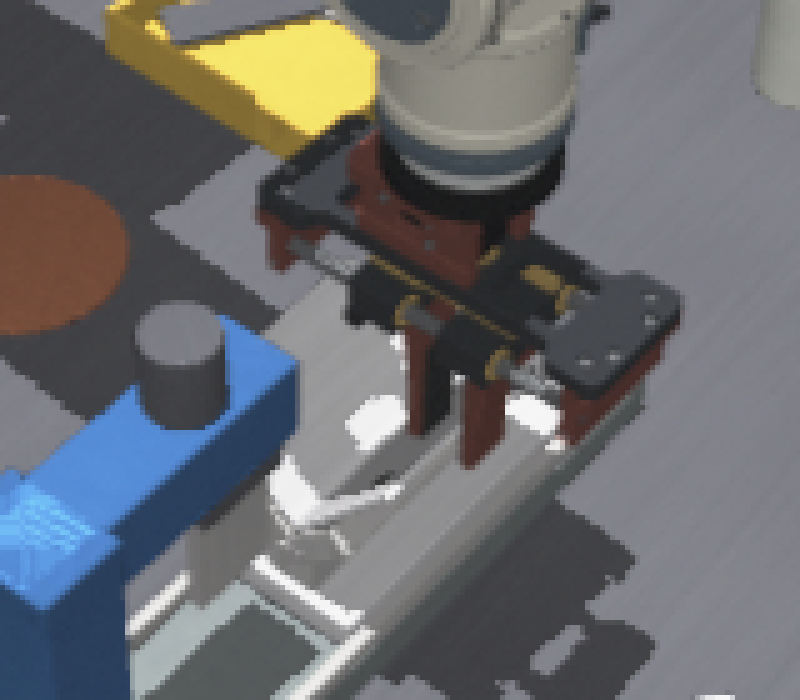

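The pads only slid up the flange: gap 19.6 mm matches an unrotated bracket. I'll reopen, go lower, and grip harder while rising with the flange.

>>> move_arm(
  plan=[
    [[0, 0, 0], 0, 0.1],
    [[0, 0, 0], 0, 0.1],
    [[0, 0, 5], 0, 0.1],
    [[0, 2, 7], 0, 0.1],
    [[0, 0, 0], 0, 0.1],
  ],
)

```text
time_s: 11.75
tcp_pos: [0.6945, -0.0333, 0.0817]
tool_rot: [179.9, -0.1, 87.8]
force: [0.5, -0.1, -0.2]
grip_width: 0.047
```

```bash
python3 go.py 689 -33 82 87.4
```

```text
t 11.75 tcp [694.5 -33.3  81.7] rot [ 1.799e+02 -7.000e-02  8.777e+01] F [ 0.5 -0.1 -0.2] M [-0.04  0.05  0.02] w 0.047 q [-3.8 37.6 87.7  0.1 54.6 -1.6]
[0.1, -5.5, -0.3] 0.37
```

>>> move_arm(
  plan=[
    [[0, -5, 0], 0.4, 0],
    [[0, 0, 0], 0, -1],
    [[0, 0, 0], 0, -1],
    [[0, 0, 0], 0, -1],
    [[0, 0, 0], 0, -1],
  ],
  grip_force=40,
)

```text
time_s: 12.17
tcp_pos: [0.6899, -0.0331, 0.0823]
tool_rot: [179.9, -0.1, 87.3]
force: [-5.2, 0.7, 11.9]
grip_width: 0.0267
```

```bash
python3 go.py
```

```text
t 12.17 tcp [689.9 -33.1  82.3] rot [ 1.7986e+02 -8.0000e-02  8.7310e+01] F [-5.2  0.7 11.9] M [ 0.05  2.03 -0.01] w 0.0267 q [-3.8 37.2 88.4  0.1 54.3 -1.1]
```

The gap is below the unrotated value and the flange pushes up on the pads, so it's rotating. Rising with it.

>>> move_arm(
  plan=[
    [[0, -1, -3], 0, -1],
    [[0, -1, -3], 0, -1],
    [[0, -1, -4], 0, -1],
  ],
)

```text
time_s: 12.42
tcp_pos: [0.6861, -0.0328, 0.0967]
tool_rot: [-180.0, -0.1, 87.3]
force: [-5.5, -0.0, 8.7]
grip_width: 0.018
```

```bash
python3 go.py
```

```text
t 12.42 tcp [686.1 -32.8  96.7] rot [-1.7998e+02 -9.0000e-02  8.7300e+01] F [-5.5 -0.   8.7] M [ 0.04  1.81 -0.02] w 0.018 q [-3.8 36.  88.5  0.1 55.6 -1.1]
```

```bash
python3 - <<'E'
from h import *
f=cam('scene'); W=pts(f)
cv2.imwrite('pics/s14.png',cv2.resize(f['pixels'][225:305,270:390],None,fx=6,fy=6,interpolation=cv2.INTER_CUBIC))
E
python3 go.py
```

```text
t 12.47 tcp [685.8 -32.8  97.7] rot [-1.7996e+02 -9.0000e-02  8.7300e+01] F [-6.9  0.5 13.8] M [0.1  2.16 0.04] w 0.017 q [-3.8 35.9 88.5  0.1 55.7 -1.1]
```

View pics/s14.png

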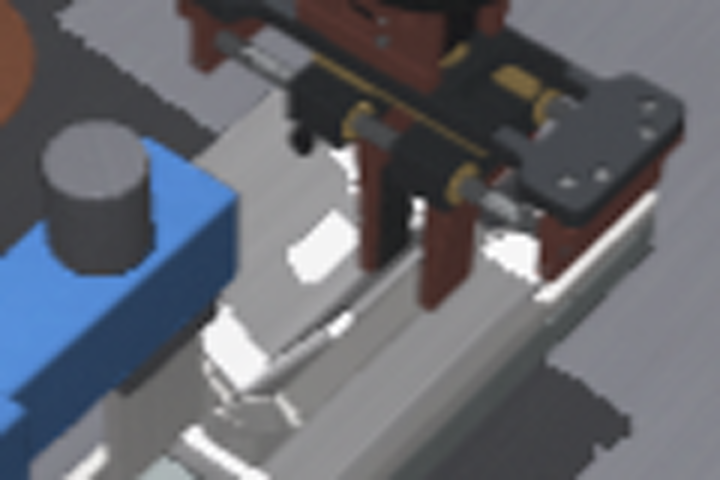

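The flange edge (crop ~(340,330)) is visibly steeper, so it's turning upright. Continuing.

>>> move_arm(
  plan=[
    [[0, -1, -3], 0, -1],
    [[0, -1, -3], 0, -1],
    [[0, -1, -3], 0, -1],
  ],
  grip_force=50,
)

```text
time_s: 12.72
tcp_pos: [0.6785, -0.0325, 0.1109]
tool_rot: [-179.4, -0.1, 87.3]
force: [-5.5, 0.3, 10.1]
grip_width: 0.0097
```

```bash
python3 go.py
```

```text
t 12.72 tcp [678.5 -32.5 110.9] rot [-1.7944e+02 -9.0000e-02  8.7300e+01] F [-5.5  0.3 10.1] M [0.12 1.99 0.02] w 0.0097 q [-3.8 34.7 88.7  0.1 57.2 -1.1]
```

>>> move_arm(
  plan=[
    [[0, 0, -2], 0, -1],
    [[0, 0, -2], 0, -1],
    [[0, 0, -2], 0, -1],
  ],
)

```text
time_s: 12.97
tcp_pos: [0.6716, -0.0322, 0.1199]
tool_rot: [-178.6, -0.1, 87.3]
force: [-7.0, 0.2, 8.2]
grip_width: 0.005
```

```bash
python3 go.py
python3 - <<'E'
from h import *
f=cam('scene'); W=pts(f)
cv2.imwrite('pics/s15.png',cv2.resize(f['pixels'][205:305,260:390],None,fx=6,fy=6,interpolation=cv2.INTER_CUBIC))
E
```

```text
t 12.97 tcp [671.6 -32.2 119.9] rot [-1.7861e+02 -9.0000e-02  8.7310e+01] F [-7.   0.2  8.2] M [0.   2.2  0.02] w 0.005 q [-3.8 33.9 88.8  0.1 58.7 -1.1]
```

View pics/s15.png

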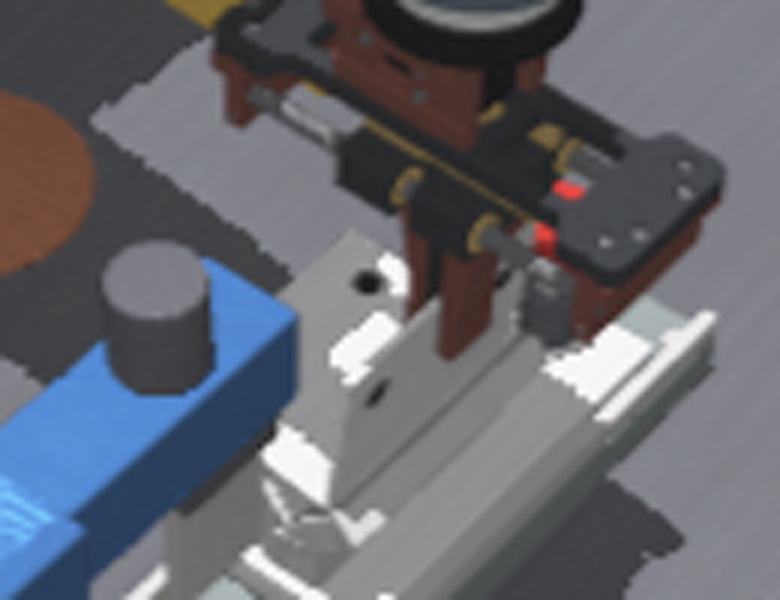

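The flange is now upright between the pads, with the gap about plate thickness. Lifting clear.

>>> move_arm(
  plan=[
    [[0, 0, -4], 0, -1],
    [[0, 0, -8], 0, -1],
    [[0, 0, -12], 0, -1],
    [[0, 0, -14], 0, -1],
    [[0, 0, -14], 0, -1],
  ],
  grip_force=60,
)

```text
time_s: 13.43
tcp_pos: [0.6678, -0.0321, 0.172]
tool_rot: [-177.9, -0.1, 87.3]
force: [0.6, 0.5, -3.0]
grip_width: 0.0036
```

```bash
python3 go.py
python3 - <<'E'
from h import *
f=cam('scene'); W=pts(f)
cv2.imwrite('pics/s16.png',cv2.resize(f['pixels'][185:305,250:390],None,fx=5,fy=5,interpolation=cv2.INTER_CUBIC))
E
```

```text
t 13.43 tcp [667.8 -32.1 172. ] rot [-1.7792e+02 -1.0000e-01  8.7310e+01] F [ 0.6  0.5 -3. ] M [-0.05 -0.03 -0.02] w 0.0036 q [-3.8 30.5 86.9  0.1 64.6 -1.1]
```

View pics/s16.png

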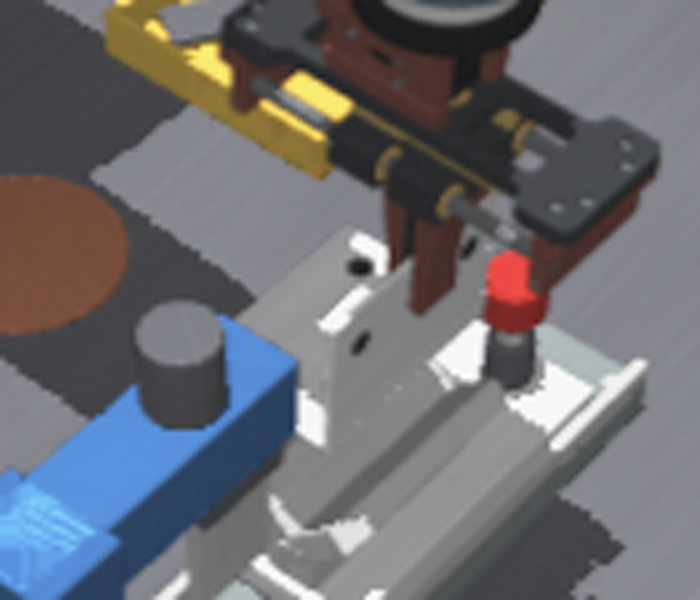

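The bracket is held with about 3 N of weight, the flange upright, and it is clear of the die. A little more height, then -x.

>>> move_arm(
  plan=[
    [[0, 0, -12], 0, -1],
    [[0, 0, -12], 0, -1],
    [[0, 0, 0], 0, -1],
    [[0, -10, 0], 0, -1],
    [[0, -20, 0], 0, -1],
  ],
)

```text
time_s: 13.9
tcp_pos: [0.6438, -0.031, 0.2041]
tool_rot: [-178.6, -0.1, 87.3]
force: [-0.6, 0.2, -3.2]
grip_width: 0.0036
```

>>> move_arm(
  plan=[
    [[0, -25, 0], 0, -1],
    [[0, -25, 0], 0, -1],
    [[0, -25, 0], 0, -1],
    [[0, -25, 0], 0, -1],
    [[0, -25, 0], 0, -1],
  ],
)

```text
time_s: 14.32
tcp_pos: [0.5093, -0.0246, 0.2038]
tool_rot: [-178.3, -0.1, 87.3]
force: [-0.1, 0.1, -3.7]
grip_width: 0.0037
```

```bash
python3 go.py 415 -285 130 87.4 30
python3 - <<'E'
from h import *
f=cam('scene'); W=pts(f)
cv2.imwrite('pics/s17.png',cv2.resize(f['pixels'][155:335,150:390],None,fx=3,fy=3,interpolation=cv2.INTER_CUBIC))
E
```

```text
t 14.32 tcp [509.3 -24.6 203.8] rot [-1.783e+02 -1.000e-01  8.732e+01] F [-0.1  0.1 -3.7] M [-0.   -0.05 -0.01] w 0.0037 q [-4.100e+00  1.510e+01  1.064e+02  1.000e-01  6.020e+01 -1.500e+00]
[-27.7, -8.6, 7.7] -0.08
[-27.7, -8.6, 7.7] -0.0
[-27.7, -8.6, 7.7] -0.0
[-27.7, -8.6, 7.7] -0.0
[-27.7, -8.6, 7.7] -0.0
[-27.7, -8.6, 7.7] -0.0
[-27.7, -8.6, 7.7] -0.0
[-27.7, -8.6, 7.7] -0.0
[-27.7, -8.6, 7.7] -0.0
[-15.3, -4.8, 4.3] -0.0
```

View pics/s17.png

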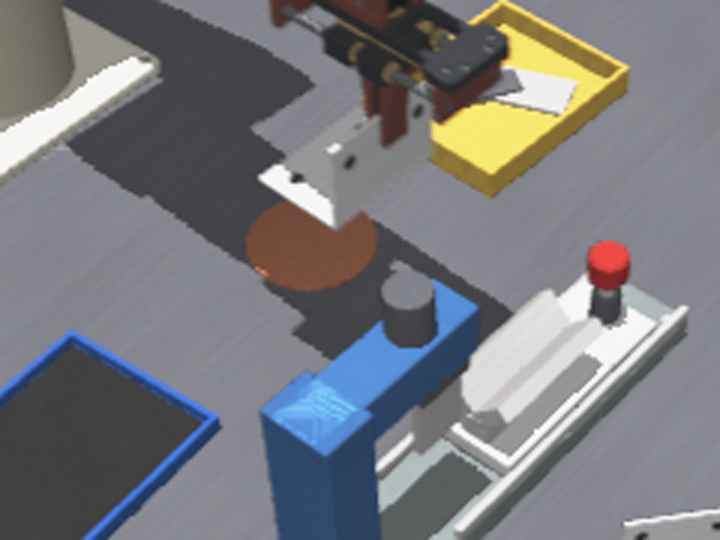

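The bracket hangs in the wanted pose (crop (350,170)): upright flange held, foot flange level toward -x. The die is empty and the knob is down. On to the tray.

>>> move_arm(
  plan=[
    [[-18, -6, 3], 0, -1],
    [[-25, -9, 5], 0, -1],
    [[-27, -9, 5], 0, -1],
    [[-27, -9, 5], 0, -1],
    [[-27, -9, 5], 0, -1],
  ],
)

```text
time_s: 14.78
tcp_pos: [0.448, -0.1445, 0.1801]
tool_rot: [-177.9, -0.2, 87.8]
force: [0.2, -0.3, -3.7]
grip_width: 0.0036
```

>>> move_arm(
  plan=[
    [[-27, -9, 5], 0, -1],
    [[-27, -9, 5], 0, -1],
    [[-27, -9, 5], 0, -1],
    [[-22, -7, 4], 0, -1],
    [[0, 0, 0], 0, -1],
  ],
)

```text
time_s: 15.2
tcp_pos: [0.401, -0.2515, 0.159]
tool_rot: [-177.6, -0.3, 87.7]
force: [0.1, 0.1, -3.2]
grip_width: 0.0036
```

```bash
python3 go.py 415 -285 130 87.4 30
```

```text
t 15.2 tcp [ 401.  -251.5  159. ] rot [-177.64   -0.27   87.68] F [ 0.1  0.1 -3.2] M [-0.06 -0.03  0.  ] w 0.0036 q [-32.9  15.9 112.5  -1.2  53.8 -29.8]
[-21.2, 9.9, 18.7] 0.28
[-11.6, 5.5, 10.3] -0.0
```

>>> move_arm(
  plan=[
    [[-17, 7, 5], 0, -1],
    [[-14, 6, 5], 0, -1],
    [[0, 0, 0], 0, -1],
  ],
)

```text
time_s: 15.45
tcp_pos: [0.4102, -0.2835, 0.1471]
tool_rot: [-177.5, -0.4, 87.5]
force: [-0.4, -0.7, -3.5]
grip_width: 0.0037
```

```bash
python3 go.py 415 -285 130 87.4 30
python3 - <<'E'
from h import *
f=cam('scene'); W=pts(f)
cv2.imwrite('pics/s18.png',cv2.resize(f['pixels'][215:365,90:290],None,fx=4,fy=4,interpolation=cv2.INTER_CUBIC))
h=cv2.cvtColor(f['pixels'],cv2.COLOR_BGR2HSV)
m=(h[...,1]<50)&(h[...,2]>110)&(W[...,2]>.06)&(abs(W[...,0]-.38)<.12)&(abs(W[...,1]+.285)<.1)
P=W[m];print(m.sum(),P.min(0),P.max(0))
# front upright flange: x high
q=P[P[:,0]>.405]; print(np.percentile(q[:,2],[1,3,97,99]),np.percentile(q[:,1],[1,99]),np.median(q[:,0]),np.percentile(P[:,0],[1,99]))
c=q.mean(0); print('n',np.linalg.svd(q-c)[2][2])
v,u=np.nonzero(m);print(u.min(),u.max(),v.min(),v.max())
E
```

```text
t 15.45 tcp [ 410.2 -283.5  147.1] rot [-177.54   -0.37   87.49] F [-0.4 -0.7 -3.5] M [-0.09 -0.04  0.02] w 0.0037 q [-35.3  19.  109.9  -1.3  53.4 -32.1]
[-1.3, 4.9, 17.1] 0.09
11515 [ 0.26099488 -0.36035597  0.11690896] [ 0.49907764 -0.18504023  0.68207923]
[0.12347442 0.1330935  0.56488627 0.57694554] [-0.356019   -0.21216809] 0.44175604930762136 [0.28230845 0.48902433]
n [ 0.97560666 -0.20946002 -0.06571252]
65 190 0 297
```

View pics/s18.png

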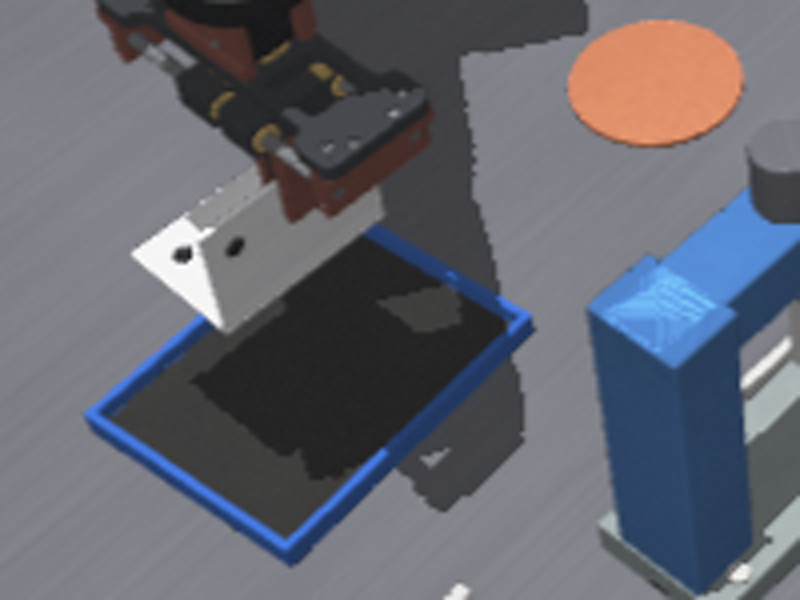

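Run:
```python
from h import *
f=cam('scene'); W=pts(f)
h=cv2.cvtColor(f['pixels'],cv2.COLOR_BGR2HSV)
m=(h[...,1]<60)&(h[...,2]>90)&(W[...,2]>.06)&(W[...,2]<.2)&(abs(W[...,0]-.38)<.12)&(abs(W[...,1]+.285)<.1)
P=W[m];print(m.sum(),P.min(0),P.max(0))
q=P[(P[:,0]>.395)]; print(np.percentile(q,[1,50,99],axis=0))
for k in range(3):
    c=q.mean(0); n=np.linalg.svd(q-c)[2][2]; q=q[abs((q-c)@n)<.003]
print('upright n',n,len(q))
q=P[(P[:,0]<.39)&(P[:,2]<.15)]
for k in range(3):
    c=q.mean(0); n=np.linalg.svd(q-c)[2][2]; q=q[abs((q-c)@n)<.003]
print('foot n',n,len(q),np.percentile(q,[1,50,99],axis=0))
```

```text
1189 [ 0.32749494 -0.34347946  0.11658173] [ 0.41753508 -0.231482    0.19996345]
[[ 0.40324605 -0.34213391  0.11908333]
 [ 0.41025889 -0.30695963  0.14888547]
 [ 0.41484333 -0.23465651  0.19875735]]
upright n [-0.99816925  0.04248117  0.04305226] 781
foot n [ 0.02581136 -0.00865682  0.99962935] 314 [[ 0.32845784 -0.34048014  0.12101326]
 [ 0.34295632 -0.31969531  0.12455895]
 [ 0.38705481 -0.2584327   0.12766947]]
```

The bracket underside is at 0.117 with TCP at 0.147, so the floor (0.005) should be met at TCP z≈0.035. Tilt is about 2°. Descending gently.

>>> move_arm(
  plan=[
    [[0, 0, 15], 0, -1],
    [[0, 0, 18], 0, -1],
    [[0, 0, 18], 0, -1],
    [[0, 0, 12], 0, -1],
    [[0, 0, 8], 0, -1],
  ],
)

```text
time_s: 15.97
tcp_pos: [0.4084, -0.2774, 0.0769]
tool_rot: [-177.7, -0.4, 87.7]
force: [-0.9, -0.4, -2.8]
grip_width: 0.0036
```

```bash
python3 go.py 410 -285 40 87.4 10
```

```text
t 15.97 tcp [ 408.4 -277.4   76.9] rot [-177.71   -0.36   87.71] F [-0.9 -0.4 -2.8] M [-0.04 -0.02  0.02] w 0.0036 q [-34.9  25.2 112.9  -1.3  44.1 -31.7]
[-2.0, 0.5, 9.8] 0.31
[-2.0, 0.5, 9.8] -0.0
[-2.0, 0.5, 9.8] -0.0
[-1.5, 0.4, 7.5] -0.0
```

>>> move_arm(
  plan=[
    [[-3, 0, 9], 0, -1],
    [[-3, 0, 9], 0, -1],
    [[-2, 0, 8], 0, -1],
    [[0, 0, 4], 0, -1],
    [[0, 0, 2], 0, -1],
  ],
)

```text
time_s: 16.38
tcp_pos: [0.407, -0.2839, 0.0421]
tool_rot: [-177.7, -0.4, 87.9]
force: [0.0, -0.5, -3.5]
grip_width: 0.0034
```

```bash
python3 go.py 410 -285 36 87.4 10
```

```text
t 16.38 tcp [ 407.  -283.9   42.1] rot [-177.67   -0.41   87.85] F [ 0.  -0.5 -3.5] M [-0.01 -0.04  0.01] w 0.0034 q [-35.6  28.9 113.2  -1.5  40.  -32.4]
[-1.0, 3.0, 6.1] 0.45
```

>>> move_arm(
  plan=[
    [[0, 0, 3], 0, -1],
    [[0, 0, 2], 0, -1],
    [[0, 0, 2], 0, -1],
  ],
)

```text
time_s: 16.63
tcp_pos: [0.4072, -0.2843, 0.035]
tool_rot: [-177.7, -0.4, 87.8]
force: [-0.6, 9.6, 38.4]
grip_width: 0.0034
```

```bash
python3 go.py
```

```text
t 16.63 tcp [ 407.2 -284.3   35. ] rot [-177.72   -0.39   87.81] F [-0.6  9.6 38.4] M [ 1.25  0.51 -0.09] w 0.0034 q [-35.7  29.7 113.3  -1.5  39.2 -32.3]
```

Contact at TCP z 35 mm, as predicted. Ease off a little and open.

>>> move_arm(
  plan=[
    [[0, 0, -1], 0, -1],
    [[0, 0, 0], 0, -1],
  ],
  grip_force=15,
)

```text
time_s: 16.8
tcp_pos: [0.4077, -0.2845, 0.0364]
tool_rot: [-177.8, -0.4, 87.8]
force: [-1.0, 0.8, -2.9]
grip_width: 0.0038
```

```bash
python3 go.py
python3 - <<'E'
from h import *
f=cam('scene'); W=pts(f)
cv2.imwrite('pics/s19.png',cv2.resize(f['pixels'][215:365,90:290],None,fx=4,fy=4,interpolation=cv2.INTER_CUBIC))
E
```

```text
t 16.8 tcp [ 407.7 -284.5   36.4] rot [-177.77   -0.36   87.8 ] F [-1.   0.8 -2.9] M [-0.05 -0.09 -0.04] w 0.0038 q [-35.7  29.5 113.3  -1.5  39.3 -32.3]
```

View pics/s19.png

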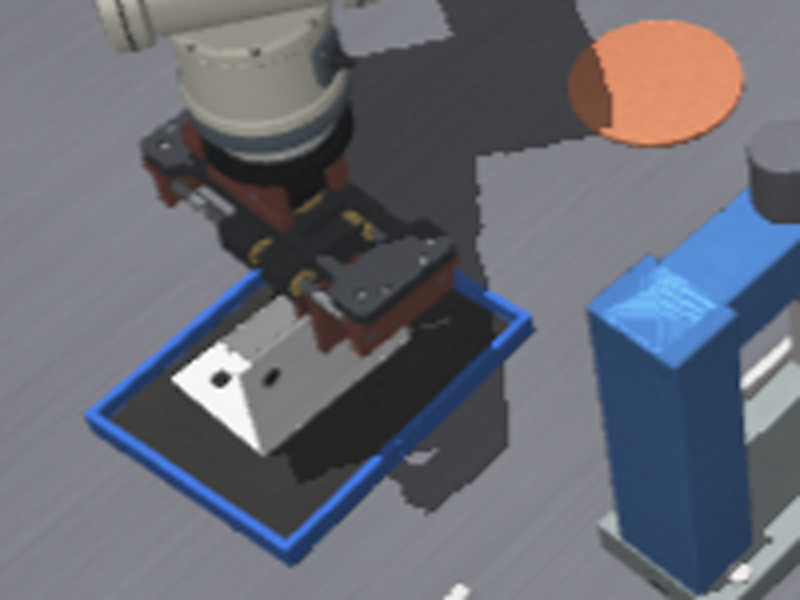

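>>> move_arm(
  plan=[
    [[0, 0, 1], 0, -1],
    [[0, 0, 0], 0, -0.8],
    [[0, 0, 0], 0, -0.6],
    [[0, 0, 0], 0, -0.4],
    [[0, 0, 0], 0, -0.3],
  ],
)

```text
time_s: 17.27
tcp_pos: [0.4083, -0.2851, 0.0362]
tool_rot: [-177.9, -0.3, 87.8]
force: [0.4, -0.1, -0.5]
grip_width: 0.0253
```

>>> move_arm(
  plan=[
    [[0, 0, 0], 0, -0.2],
    [[0, 0, 0], 0, -0.2],
  ],
)

```text
time_s: 17.43
tcp_pos: [0.4087, -0.2854, 0.0366]
tool_rot: [-177.9, -0.3, 87.8]
force: [-0.7, 0.5, -0.4]
grip_width: 0.0347
```

```bash
python3 go.py
python3 - <<'E'
from h import *
f=cam('scene'); W=pts(f)
cv2.imwrite('pics/s20.png',cv2.resize(f['pixels'][215:365,90:290],None,fx=4,fy=4,interpolation=cv2.INTER_CUBIC))
E
```

```text
t 17.43 tcp [ 408.7 -285.4   36.6] rot [-177.91   -0.25   87.82] F [-0.7  0.5 -0.4] M [-0.05 -0.03  0.01] w 0.0347 q [-35.7  29.5 113.2  -1.5  39.1 -32.3]
```

View pics/s20.png

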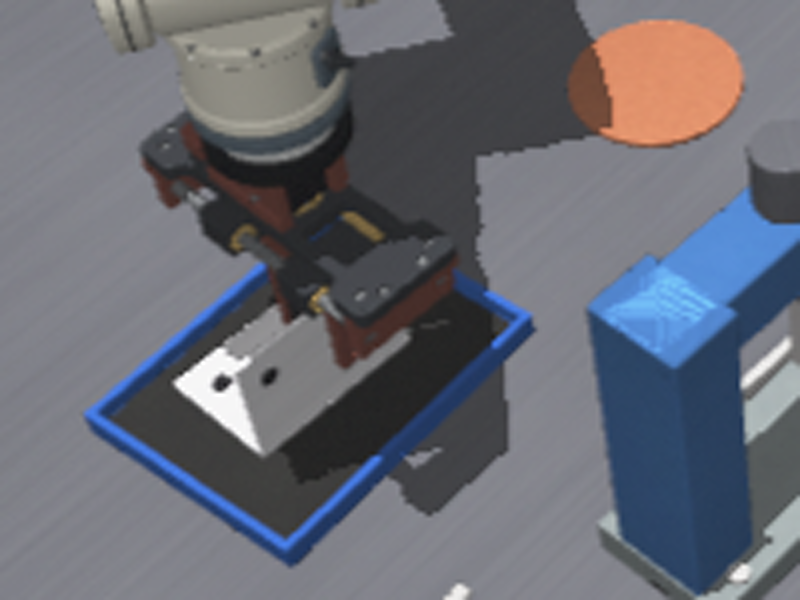

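Released: the bracket stands on its foot flange (crop (290,390)). Now straight up and away.

>>> move_arm(
  plan=[
    [[0, 0, -12], 0, -0.2],
    [[0, 0, -20], 0, -0.2],
    [[0, 0, -25], 0, -0.2],
    [[0, 0, -25], 0, -0.2],
    [[0, 0, -30], 0, -0.2],
  ],
)

```text
time_s: 17.9
tcp_pos: [0.4087, -0.2831, 0.1464]
tool_rot: [-177.2, -0.7, 87.8]
force: [0.2, 0.2, -0.9]
grip_width: 0.0353
```

>>> move_arm(
  plan=[
    [[35, 0, 0], 0, -0.2],
    [[35, 0, 0], 0, -0.2],
    [[35, 0, 0], 0, -0.2],
    [[35, 0, 0], 0, -0.2],
    [[35, 0, 0], 0, -0.2],
  ],
)

```text
time_s: 18.32
tcp_pos: [0.422, -0.1115, 0.1559]
tool_rot: [-178.2, -0.1, 87.2]
force: [0.3, 0.4, 0.3]
grip_width: 0.0351
```

>>> move_arm(
  plan=[
    [[30, 0, 0], 0, -0.2],
    [[30, 0, 0], 0, -0.2],
    [[0, 0, 0], 0, -0.2],
    [[0, 0, 0], 0, -0.2],
  ],
)

```text
time_s: 18.65
tcp_pos: [0.4242, -0.0433, 0.1569]
tool_rot: [-178.3, -0.2, 87.6]
force: [-0.6, -0.2, 1.0]
grip_width: 0.035
```

```bash
python3 go.py
cat > fin.py <<'E'
from h import *
for nme in('scene','top'):
    f=cam(nme); W=pts(f)
    cv2.imwrite(f'pics/{nme}_f.png',f['pixels'])
    h=cv2.cvtColor(f['pixels'],cv2.COLOR_BGR2HSV)
    m=(h[...,1]<60)&(h[...,2]>90)&(W[...,2]>.006)&(W[...,2]<.12)&(abs(W[...,0]-.38)<.065)&(abs(W[...,1]+.285)<.085)
    P=W[m];print(nme,m.sum(),np.percentile(P,[1,50,99],axis=0).round(4).tolist())
    for nm,sel in(('up',P[:,2]>.025),('foot',P[:,2]<.018)):
        q=P[sel]
        if len(q)<30: continue
        for k in range(4):
            c=q.mean(0); n=np.linalg.svd(q-c)[2][2]; q=q[abs((q-c)@n)<.003]
        print(nm,len(q),n.round(3),c.round(4))
    r=((h[...,0]<6)|(h[...,0]>174))&(h[...,1]>150)&(h[...,2]>60)&(abs(W[...,0]-.65)<.05)&(abs(W[...,1]-.06)<.06)&(W[...,2]>.08)
    if r.any():
        v,u=np.nonzero(r); print('knob',np.nanpercentile(W[r][:,2],[5,95]),u.mean(),v.mean())
E
python3 fin.py
```

```text
t 18.65 tcp [424.2 -43.3 156.9] rot [-178.32   -0.19   87.59] F [-0.6 -0.2  1. ] M [-0.07  0.02  0.03] w 0.035 q [-7.500e+00  1.200e+01  1.184e+02  1.000e-01  5.130e+01 -5.100e+00]
scene 1457 [[0.3277, -0.3439, 0.0065], [0.4067, -0.2956, 0.0326], [0.4121, -0.2333, 0.0874]]
up 770 [-0.999  0.039  0.001] [ 0.4078 -0.2915  0.0577]
foot 425 [ 0.025 -0.    -1.   ] [ 0.3567 -0.3006  0.0101]
knob [0.09450107 0.11723956] 352.5562130177515 242.85207100591717
top 1240 [[0.3273, -0.3428, 0.0061], [0.3713, -0.2869, 0.0097], [0.4111, -0.2337, 0.0877]]
up 117 [-0.998  0.04   0.045] [ 0.4042 -0.287   0.0749]
foot 856 [ 0.002  0.005 -1.   ] [ 0.3662 -0.2883  0.0092]
knob [0.10373199 0.11822467] 284.69444444444446 224.47222222222223
```

View pics/scene_f.png

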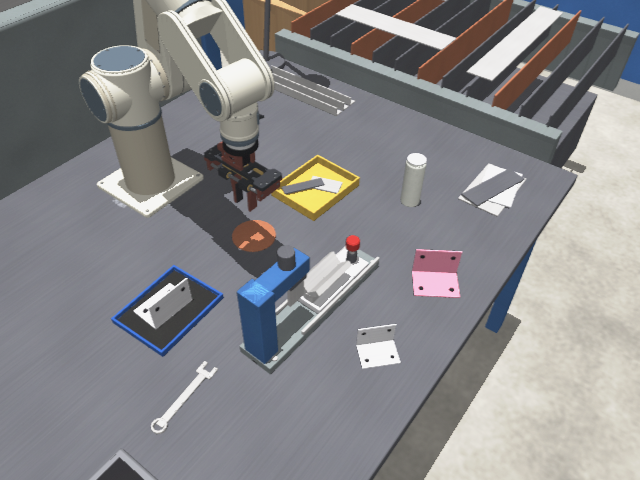

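View pics/top_f.png

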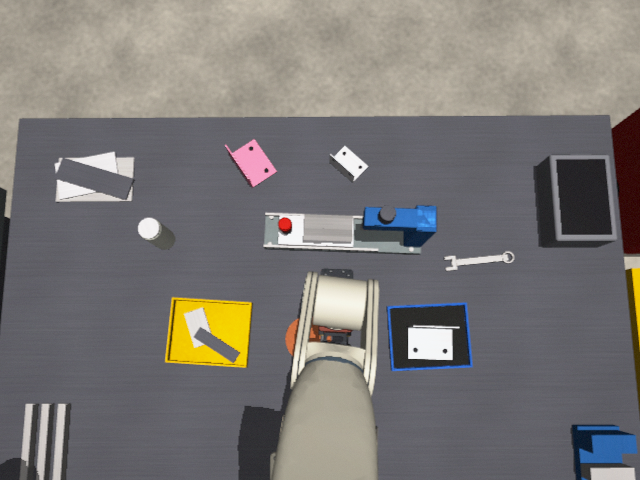

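The final views show the bracket standing in the blue tray, top view (430,340): foot within about 1.5° of level and the upright flange vertical. The knob is down at (285,225), which is 50 mm of travel, and the arm is clear. The can, wrench and disc are unmoved. Handing in.

```bash
python3 -c "
from station import *
print(finish_job())"
```

```text
the job is handed in; nothing more can be done
None
```

I handed the job in after about 19 s of the 64 s allowed; no verdict is reported.

**What I did:** I pulled the index knob up about 13 mm and slid the carriage one notch. With a light grip I let the pin go down into the slot. I then gripped the bracket's +x flange, which turned it upright as it came out of the V die. I lifted it clear and set it on its foot flange in the blue tray, released it and moved the arm away.

**Last checks:**
- **Bracket:** its mid point is about 3 mm from the tray centre in x and y. The upright flange is within about 0.1° of vertical in the scene view and 2.6° in the top view. The foot flange is level to within 1.5°.
- **Knob and carriage:** the knob is at its pin-down height and the carriage has travelled about 50 mm. I measured this from the images, not from the joints.
- **Bystanders:** the can and wrench show no shift in the final pictures. The arm hides part of the disc from above, but in the scene view it is where it was.

**What failed or disagreed:**
- **Fingertip height:** the fingertips are about 35 mm higher than the reported TCP and nose_length imply. My first grasp therefore closed on air above the knob. I measured the offset with the depth camera and corrected for it.
- **Bracket grip:** a first light grip only slid up the flange, so I repeated it lower and harder.
- **Contact in the tray:** there was a brief 38 N push when the bracket touched the tray floor, which I eased off before releasing.
- **Pink and small grey brackets:** both ended up lying differently from the start, though the arm never went near them.

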